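# Hang a freshly lacquered tama on the drying rail and slide it to the curing lamp

## Task

Take the freshly lacquered yellow tama out of its walnut block by the cork grip of its hanger, hook the hanger over the open end of the drying rail, and slide it along the rail under the shelf until the ball hangs in line with the red clip-on lamp; then let go and leave it hanging still. Nothing may touch the wet yellow ball, and the red tama already drying, the kens, the jar and the polishing disk must stay where they are.

Things in the scene. Friction and masses are not known exactly. Their poses are not given: they have to be found in the camera images.
- hanger: Loose 6 mm aluminium hook with cork grip, yellow ball and flat foot under it, 0.13 kg, flat in its own x-z plane (z up, y through the plate). Origin: the eye, where the rail's axis lies once the hook sits: its roof, a 90 degree upside-down V, rests on the rail; the metal's top is 20 mm above the eye. At the start it stands upright in the block, eye 234 mm above the table, +x away from the robot.
- hook_tip (a point): Lower end of the hook's tip, 22 mm below the eye and 20 mm to +x. The hook is open below between the tip (its inner wall 11.5 mm from the eye) and the shank (inner wall 11 mm on the -x side). The shank runs down at x = -15 mm to 42 mm below the eye, then slants to x = 0 at 62 mm below. Come over the rail with the tip first, then lower. On the rail the hanger's x is parallel to the rack's x.
- cork_grip (a point): Centre of the cork grip, 90 mm below the eye: upright pad 30 mm along the hanger's x, 36 mm high, 14 mm thick along y (pinch across this). On the rail it is under rail and shelf: hold it from the robot's side with the tool leaning 35 to 45 degrees from vertical in the hanger's x-z plane (fingers down and to the hanger's +x), and pick it up from the block in the same way.
- foot (a point): Bottom of the hanger's flat foot (20 mm along x, 6 mm along y, 38 mm long), 222 mm below the eye. It stands 30 mm deep in the block's slot at the start with 0.75 mm of play on each side (lean and turn up to 3 degrees or so); lift 40 mm or more to draw it out.
- tama: The yellow, freshly lacquered wooden ball, 60 mm diameter, rigidly fixed on the hanger; origin at its centre, 154 mm below the hanger's eye. Wet: nothing may touch it.
- block: Fixed walnut block, 100 x 75 mm, 42 mm high, with one slot in its top (20 mm along its x, 6 mm along its y, each 1.5 mm wider, 30 mm deep) that holds the hanger's foot. Origin: centre of its underside, on the table.
- rack: Fixed pale green rack. Origin on the table below the rail's middle; y along the rail (to the left), x away from the robot. Rail: 12 mm steel, axis 275 mm up, y from -260 to +260 mm between 18 mm thick uprights (300 mm tall, right one x -25 to +25 mm). Base board 15 mm thick, x -55 to +85 mm. A 10 mm steel rod at x = +55, y = -60 mm carries the shelf's right end.
- rail_open (a point): Point on the rail's axis in the middle of the open stretch (rack y = -165 mm, height 275 mm): hook the hanger on about here.
- shelf_edge (a point): Lower right corner, robot's side, of the 18 mm thick narrow shelf board above the rail: rack x = -16, y = -70 mm, 304 mm up, 29 mm above the rail's axis. The board reaches from here to the left end and to x = +38 mm. A seated hook passes under it with 9 mm to spare, but cannot be put on or taken off there. Right of it the rail is open above.
- lamp: Fixed red lamp clipped to the shelf's rear edge, its 60 mm head about 90 mm behind the rail, looking down towards it. Origin on top of the shelf (322 mm above the table) straight above the rail's axis, in line (along the rail) with the middle of the lamp. Same axes as the rack.
- lamp_line (a point): Point on the rail's axis in line with the middle of the lamp, 47 mm below the lamp's origin: where the hanger's eye belongs in the end.
- red_hanger: A second, equal hanger with a red tama, already hanging on the rail 105 to 125 mm beyond (to the left of) the lamp; origin at its eye, axes like the other hanger's. Loose: leave alone.
- red_tama: The red ball on that hanger, 60 mm diameter, origin at its centre.
- ken0: Unfinished ken spike (pale wood, 160 mm long, 26 mm thick) standing loose in the ken stand's first slot; origin at its foot, 15 mm above the table, top 175 mm above the table. Leave alone.
- ken1: The same, in the middle slot.
- ken2: The same, in the last slot.
- ken_stand: Fixed walnut stand 60 x 170 mm, 45 mm high, with three slots 55 mm apart along its y. Origin: centre of its underside.
- jar: Squat grey-brown stoneware jar, 82 mm diameter, 72 mm high, loose; origin at the centre of its underside. Leave alone.
- disk: Round brown horn polishing disk, 72 mm diameter, 18 mm high, loose, lying flat; origin at the centre of its underside. Leave alone.

How it is judged:
On the way:
1. the hook is over the rail on its open stretch, short of the shelf (x of hanger in the frame of rail_open between -0.012 and 0.012 m and y of hanger in the frame of rail_open between -0.09 and 0.09 m and z of hanger in the frame of rail_open between -0.006 and 0.012 m), for 0.2 s.
At the end, for the whole second after the job is handed in: The yellow tama's hanger is seated on the rail (6 mm across, 5 mm in height), within 20 mm of the lamp's middle along the rail, upright within 7 degrees, still (ball under 30 mm/s) and released; red tama, kens, jar and disk are within 20 mm of their starts (x of hanger in the frame of lamp_line between -0.006 and 0.006 m and y of hanger in the frame of lamp_line between -0.02 and 0.02 m and z of hanger in the frame of lamp_line between -0.005 and 0.005 m and angle between hanger's own z axis and vertical below 0.12 rad and linear speed of tama below 0.03 m/s and distance of each of red_tama, jar, disk, ken0, ken1, ken2 from where it was at the start of the episode below 0.02 m); the robot touches nothing.
It fails at once if something touched the wet yellow ball (contact force between tama and anything else above 0.3 N).
It fails at once if the red tama was moved by 20 mm or more (distance of red_tama from where it was at the start of the episode above 0.02 m).
It fails at once if a ken, the jar or the disk was moved by 20 mm or more (distance of any of jar, disk, ken0, ken1, ken2 from where it was at the start of the episode above 0.02 m).
It also fails if it takes over 53 s, if anything falls off the work surface, if the arm or the gripper's body presses on something with over 40 N, if the wrist force passes 120 N, or if a joint passes its speed limit or range.

## Robot

A 6-joint arm with a two-finger parallel gripper is mounted at the origin on the work surface. World frame = base frame: x ahead of the robot, y to its left, z up, the work surface at z = 0. Lengths are in m, angles in rad, forces in N, time in s.
With the tool pointing down it reaches from about 0.225 to 0.875 m from the base axis. Payload 3.4 kg.
Tool frame: the origin (TCP) lies on the mounting face of the last link; the fingertips stand 173 mm ahead of it and the grasp point (between the pads) lies 155 mm ahead of it; z points along the fingers, y is the line along which they close (so a half turn about z gives the same grasp; the last joint's range is limited). The gripper opens to 85 mm and grips with 20 to 120 N. Pads are 22 mm wide; open, the fingers measure 114 mm over their backs; the gripper's body (76 mm by 85 mm) begins 54 mm behind the grasp point. The pads swing forward as they close: fully open they stand 13 mm farther back than shut.
Start: joints at [-0.121, 0.276, 1.505, -0, 1.361, -0.121], TCP at [0.575, -0, 0.405] pointing down, gripper open.
Joint ranges: [-2.89, 2.89], [-0.75, 2.08], [0.22, 2.7], [-1.18, 4.32], [0.11, 2.71], [-2.7, 2.7]. Speed limits (rad/s): [2.57, 2.57, 3.14, 3.14, 3.14, 3.14].

## Interface

Orientations are given as a unit quaternion [w, x, y, z].
In Python, from rig import manip gives the robot as it stands.
- The arm moves only by the tool carry_out, never from a script. Its arguments are lists of equal length, an entry for each row: "linear": the shift along the world's x, y, z each as a share of 500 mm, from -1 to 1, a list of three; "angular": the turn, a rotation vector about the world's x, y, z each as a share of 0.08 rad, from -1 to 1, a list of three; "hand": the opening, from 0 (shut) to 1 (fully open). In form: {"linear": [[x, y, z], ...], "angular": [[rx, ry, rz], ...], "hand": [hand, ...]}. A call has 1 to 8 rows; each row shifts and turns the commanded pose from where the row before left it; what a row does not reach is not made up. A row lasts 1/12 s, in which the tool goes at most 41.7 mm and 7.16 degrees, less where a joint would pass 70% of its speed; a pose out of reach is approached as far as the arm can. A call with a number of a shift or a turn outside -1 to 1 is refused whole. A call with a gripper value outside its range is refused whole. The fingers move at their own pace and stop on an object; "force" is the grip in N (left out, the last holds). Time passes only in rows, so rows that do not move let the fingers close. It gives the time, the measured TCP pose, the force, the opening and the grip force at its end, in the units of the state.
- manip.get_state(): the state, without advancing time (a new reading comes with each control period).
- manip.get_image(name): name is "scene" or "side" or "wrist"; returns the picture (480x640x3 uint8, red, green, blue); there is no depth.
- manip.camera_params(name): a dict with "fx", "fy", "cx", "cy" (pixels), "k1" (the pictures are not rectified: a ray, as slopes to the right and down, at radius r is drawn at 1 + k1 r^2 times it, then the intrinsics apply), "view" (4x4, takes a point from world to camera coordinates); the wrist camera has in their place "hand_eye" (4x4, takes a point from camera to tool coordinates, whose origin is the TCP and whose axes are the flange's). Camera axes: x right, y down, z forward; pixel columns grow to the right and rows downward; lengths in m; the calibration is good to about 2 mm. A picture is of the moment at which its call begins: read the wrist's pose just before it. camera_params takes no time and is no camera call.
- manip.sign_off(): hands the job in; it is judged then, once.
The state is a dict: "clock": time; "qpos": joint angles; "qd": joint speeds; "effort": joint torques, N m; "position": TCP position; "ee_rot": TCP orientation; "contact_force": force on the tool from outside, world axes, zero at the start; "moment": the same for the moment, N m; "width": finger opening in m; "gripper_force": force on a finger pad.
Only numpy, scipy, OpenCV 4.12 (cv2) and the standard library are available. Lean on these libraries where they do the work, as an engineer would, in place of code of your own. Each camera call takes 0.05 s, during which the arm holds its last target. There are 200 camera calls.

## Working session

There is one attempt and no reset: what is moved stays moved. The work goes in short steps, Python scripts to look and compute and a tool call to move; the robot and the scene stay as the last step left them, time stands still between calls to the robot, and variables do not carry over. Pictures are saved under pics/ and viewed, at most 10 in all, crops included, and the job is handed in when it is done.

Besides the shell and the picture viewer there is one more tool, called after "Request:" as a command line: name --argument value ..., lists and objects as JSON in quotes. carry_out: Moves the arm, as the interface text tells. Its arguments: {"type":"object","properties":{"linear":{"type":"array"},"angular":{"type":"array"},"hand":{"type":"array"},"force":{"type":"number"}},"required":["linear","angular","hand"]}

```bash
mkdir -p pics; ls; python3 - <<'E'
from rig import manip
import cv2,numpy as np
s=manip.get_state();print(s)
for n in ["scene","side"]:
    im=manip.get_image(n);cv2.imwrite(f"pics/{n}0.png",im[:,:,::-1]);p=manip.camera_params(n);print(n,p)
print(manip.camera_params("wrist"))
E
```

```text
pics
{'clock': 0.0, 'qpos': array([-1.21002430e-01,  2.76632752e-01,  1.50614734e+00, -4.57518608e-06,
        1.36065714e+00, -1.20973932e-01]), 'qd': array([ 0.00090148,  0.00012564,  0.00261208, -0.00151454, -0.00125356,
       -0.00078588]), 'effort': array([ 6.20495921e-04, -4.16768074e+01, -2.45808578e+01, -1.52056768e-04,
        1.11346930e-02,  1.69860516e-05]), 'position': array([5.74800486e-01, 1.66125829e-05, 4.03812198e-01]), 'ee_rot': array([-7.24724550e-04,  7.07116217e-01,  7.07096744e-01, -5.70442225e-04]), 'contact_force': array([-0.21076284,  0.58289138,  0.24795959]), 'moment': array([ 0.0155649 , -0.01392861, -0.01219877]), 'gripper_force': 0.0, 'width': 0.08538037884058958}
scene {'fx': 568.7541776123012, 'fy': 568.7541776123012, 'cx': 326.394005001345, 'cy': 238.13994669722658, 'k1': -0.07819425966470879, 'view': array([[-0.70251262,  0.7115931 , -0.01054901,  0.385667  ],
       [ 0.61158138,  0.59606447, -0.5202647 , -0.22230717],
       [-0.36392888, -0.37194409, -0.8539399 ,  1.66289319],
       [ 0.        ,  0.        ,  0.        ,  1.        ]])}
side {
[... 164 characters left out ...]
5, -0.01192159,  0.55059177],
       [-0.07341254,  0.66991935, -0.73879542,  0.1895095 ],
       [ 0.09805028, -0.73235711, -0.67382431,  1.24681717],
       [ 0.        ,  0.        ,  0.        ,  1.        ]])}
{'fx': 343.33930832089845, 'fy': 343.33930832089845, 'cx': 319.6039389882722, 'cy': 238.51703852899175, 'k1': -0.04781201482589741, 'hand_eye': array([[ 6.58815545e-04, -9.49691910e-01, -3.13184996e-01,
         8.03257605e-02],
       [ 9.99999602e-01,  4.37470956e-04,  7.77025269e-04,
         3.65656845e-04],
       [-6.00925272e-04, -3.13185383e-01,  9.49691821e-01,
         3.05462492e-02],
       [ 0.00000000e+00,  0.00000000e+00,  0.00000000e+00,
         1.00000000e+00]])}
```

View pics/scene0.png

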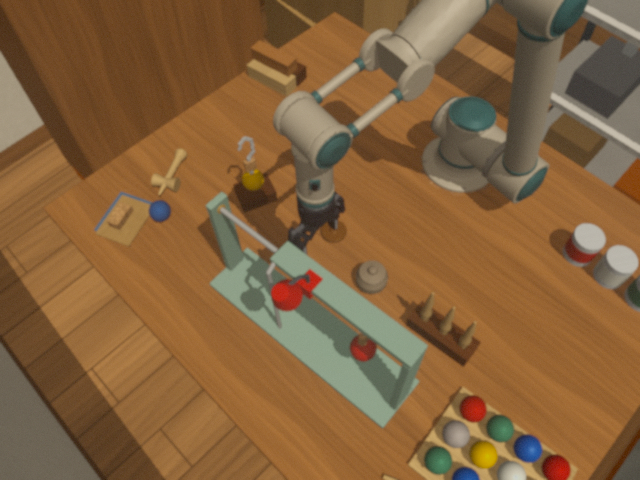

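View pics/side0.png

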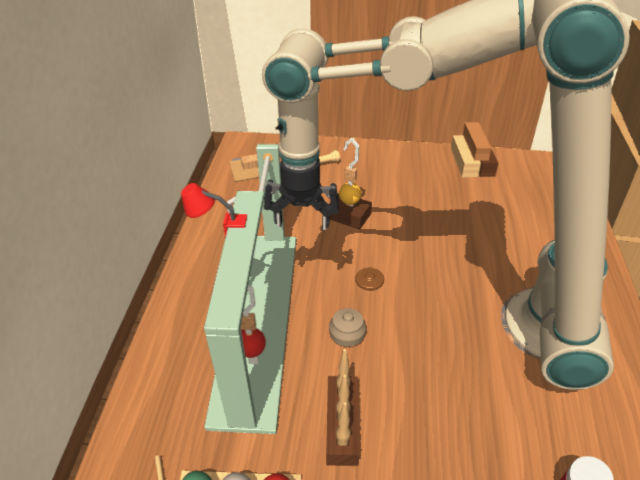

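The scene picture shows the yellow hanger (ball about 253,180, hook top about 246,140), the rack (uprights near 222,235 and 408,370) and the lamp clip near 310,283. In the side picture the ball is near 350,194 and the clip near 236,221. Next I'll crop both for detail.

```bash
cat > h.py <<'E'
import numpy as np, cv2
from rig import manip
from scipy.spatial.transform import Rotation as R
def ray(n,uv,st=None):
    p=manip.camera_params(n)
    K=np.array([[p['fx'],0,p['cx']],[0,p['fy'],p['cy']],[0,0,1.]])
    x=cv2.undistortPoints(np.array([[uv]],float),K,np.array([p['k1'],0,0,0,0]))[0,0]
    d=np.r_[x,1]
    if n=='wrist':
        q=st['ee_rot'];T=np.eye(4);T[:3,:3]=R.from_quat(np.r_[q[1:],q[0]]).as_matrix();T[:3,3]=st['position']
        M=T@p['hand_eye']
    else: M=np.linalg.inv(p['view'])
    d=M[:3,:3]@d
    return M[:3,3],d/np.linalg.norm(d)
def onz(n,uv,z,st=None):
    o,d=ray(n,uv,st);return o+d*(z-o[2])/d[2]
def tri(rays):
    A=0;b=0
    for o,d in rays:
        P=np.eye(3)-np.outer(d,d);A=A+P;b=b+P@o
    x=np.linalg.solve(A,b);return x,[np.linalg.norm((np.eye(3)-np.outer(d,d))@(x-o)) for o,d in rays]
def proj(n,X,st=None):
    p=manip.camera_params(n)
    if n=='wrist':
        q=st['ee_rot'];T=np.eye(4);T[:3,:3]=R.from_quat(np.r_[q[1:],q[0]]).as_matrix();T[:3,3]=st['position']
        V=np.linalg.inv(T@p['hand_eye'])
    else: V=p['view']
    c=V[:3,:3]@X+V[:3,3];x=c[:2]/c[2];x=x*(1+p['k1']*x@x)
    return np.array([p['fx']*x[0]+p['cx'],p['fy']*x[1]+p['cy']])
E
python3 - <<'E'
import cv2
a=cv2.imread('pics/scene0.png')[125:425,195:455];cv2.imwrite('pics/sc.png',cv2.resize(a[:150,:],None,fx=3,fy=3,interpolation=3)[:, :800])
cv2.imwrite('pics/sc2.png',cv2.resize(a[145:300,],None,fx=3,fy=3,interpolation=3)[:,:800])
b=cv2.imread('pics/side0.png')[130:430,190:390];cv2.imwrite('pics/sd.png',cv2.resize(b[:120],None,fx=4,fy=4,interpolation=3))
E
```

```text
(no output)
```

View pics/sc.png

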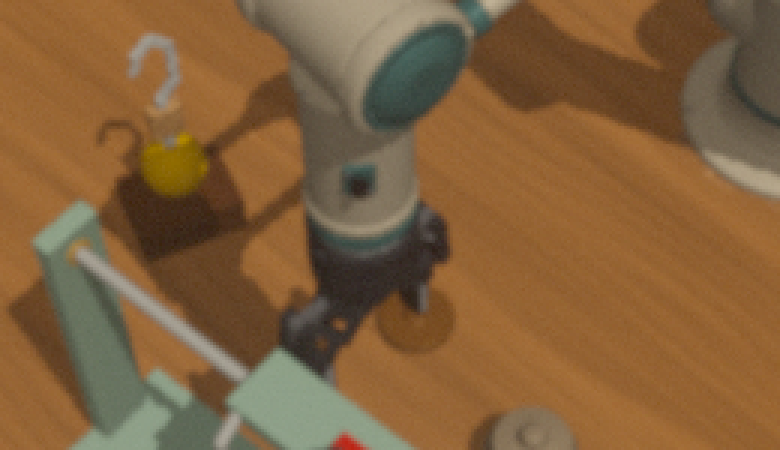

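View pics/sd.png

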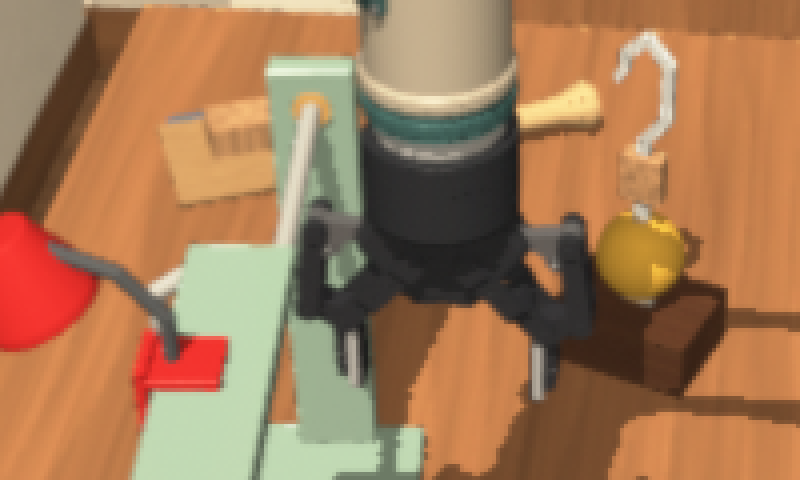

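Scene crop (3x, offset 195,125): ball about (174,165), hook apex (155,38), tip (133,75), rail end (78,250), rail meets the shelf at (243,378), shelf corners (283,348) and (232,400). Side crop (4x, offset 190,130): ball (641,256), apex (650,35), tip (620,78), rail end (313,105), shelf corners (188,245) and (295,248), clip corners (150,337), (227,337), (220,388) and (142,388).

```bash
python3 - <<'E'
from h import *
np.set_printoptions(precision=4,suppress=True)
S=lambda U,V:((U+.5)/3-.5+195,(V+.5)/3-.5+125)
D=lambda U,V:((U+.5)/4-.5+190,(V+.5)/4-.5+130)
for n in ['scene','side']:
    im=cv2.imread(f'pics/{n}0.png');h=cv2.cvtColor(im,cv2.COLOR_BGR2HSV)
    for nm,lo,hi in [('yel',(22,150,60),(33,255,255)),('red',(0,200,60),(5,255,255)),('green',(50,30,60),(85,120,255))]:
        m=cv2.inRange(h,lo,hi);k,l,st,c=cv2.connectedComponentsWithStats(m)
        print(n,nm,[(st[i].tolist(),c[i].round(1).tolist()) for i in range(1,k) if st[i,4]>60])
for nm,a,b in [('ball',(174,165),(641,256)),('apex',(155,38),(650,35)),('tip',(133,75),(620,78)),('shelfnearTop',(283,348),(295,248)),('shelffarTop',(232,400),(188,245)),('railEnd',(78,250),(313,105)),('upR_a',(80,203),(353,62))]:
    print(nm,*tri([ray('scene',S(*a)),ray('side',D(*b))]))
for u in [(150,337),(227,337),(220,388),(142,388)]: print('clip',onz('side',D(*u),.325))
print('rail z.275 scene',onz('scene',S(78,250),.275),onz('scene',S(243,378),.275),'side',onz('side',D(312,106),.275),onz('side',D(285,243),.275))
for u in [(283,348),(232,400)]: print('shelf scene',onz('scene',S(*u),.322))
for u in [(295,248),(188,245)]: print('shelf side',onz('side',D(*u),.322))
E
```

```text
scene yel [([243, 170, 20, 19, 231], [252.3, 179.4]), ([471, 442, 27, 27, 550], [483.8, 454.6])]
scene red [([272, 271, 49, 38, 782], [292.7, 291.4]), ([461, 397, 25, 24, 428], [473.4, 409.1]), ([543, 456, 26, 24, 496], [556.2, 468.4])]
scene green [([551, 0, 37, 36, 615], [567.5, 14.0]), ([449, 97, 47, 35, 1197], [471.9, 113.6]), ([348, 124, 10, 12, 62], [352.8, 129.2]), ([317, 133, 33, 35, 660], [332.8, 149.4]), ([519, 168, 27, 31, 299], [532.5, 183.0]), ([209, 195, 16, 14, 64], [216.4, 201.2]), ([303, 198, 30, 10, 73], [317.2, 204.4]), ([272, 242, 154, 151, 4092], [355.9, 310.0]), ([213, 250, 190, 176, 7396], [316.6, 345.1]), ([488, 417, 25, 24, 477], [500.4, 428.6]), ([426, 448, 25, 26, 517], [438.1, 460.4])]
side yel []
side red [([182, 183, 32, 35, 731], [195.2, 200.8]), ([224, 214, 22, 18, 191], [234.2, 220.4]), ([243, 331, 21, 25, 379], [253.5, 343.2]), ([266, 475, 22, 5, 83], [276.4, 477.4])]
side green [([519, 0, 6, 45, 187], [521.3, 20.8]), ([544, 4, 80, 75, 4473], [584.0, 39.9]), ([382, 37, 7, 13, 71], [384.9, 41.8]), ([325, 43, 8, 14, 82], [328.1, 49.3]), ([265, 58, 44, 
[... 905 characters left out ...]
elffarTop [0.7016 0.0038 0.3257] [np.float64(0.00020409180911949213), np.float64(0.00020409180911956087)]
railEnd [ 0.6795 -0.1948  0.2774] [np.float64(0.0007046218133734738), np.float64(0.0007046218133736632)]
upR_a [ 0.6581 -0.2133  0.2964] [np.float64(0.00025878143022924646), np.float64(0.00025878143022919876)]
clip [0.7039 0.0751 0.325 ]
clip [0.6676 0.0713 0.325 ]
clip [0.6631 0.1077 0.325 ]
clip [0.6989 0.1115 0.325 ]
rail z.275 scene [ 0.6793 -0.1958  0.275 ] [ 0.6681 -0.0283  0.275 ] side [ 0.6804 -0.1982  0.275 ] [ 0.6707 -0.068   0.275 ]
shelf scene [ 0.6489 -0.0032  0.322 ]
shelf scene [0.7003 0.0019 0.322 ]
shelf side [ 0.6496 -0.0037  0.322 ]
shelf side [ 0.7032 -0.0007  0.322 ]
```

View pics/sc2.png

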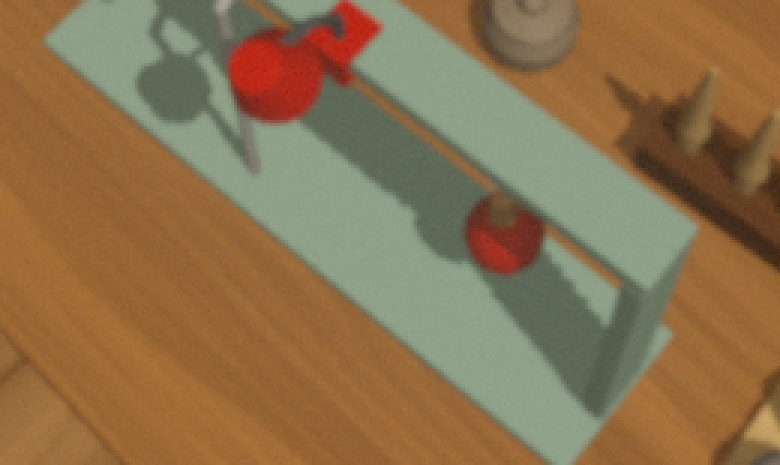

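Scene crop 2 (3x, offset 195,270): left shelf corners at (697,230) and (640,290), clip top near (345,35), lamp head about (278,75) and red ball (505,233).

```bash
python3 - <<'E'
from h import *
np.set_printoptions(precision=4,suppress=True)
S=lambda U,V:((U+.5)/3-.5+195,(V+.5)/3-.5+125)
S2=lambda U,V:((U+.5)/3-.5+195,(V+.5)/3-.5+270)
D=lambda U,V:((U+.5)/4-.5+190,(V+.5)/4-.5+130)
nr=(onz('scene',S(283,348),.322)+onz('side',D(295,248),.322))/2
fr=(onz('scene',S(232,400),.322)+onz('side',D(188,245),.322))/2
nl=onz('scene',S2(697,230),.322);fl=onz('scene',S2(640,290),.322)
print(nl,fl,'len',np.linalg.norm(nl-nr))
e=(nl-nr)+(fl-fr);yaw=np.arctan2(-e[0],e[1]);print('yaw',np.degrees(yaw))
# side view left end
for u in [(207,328),(243,330)]: print('side left',onz('side',u,.322))
Rm=np.array([[np.cos(yaw),-np.sin(yaw)],[np.sin(yaw),np.cos(yaw)]])
o=((nr[:2]-Rm@[-.016,-.07])+(fr[:2]-Rm@[.038,-.07]))/2;print('origin',o,'railEndpred',o+Rm@[0,-.26],'open',o+Rm@[0,-.165])
for z in (.322,.327):
  for nm,p in [('clip side',np.mean([onz('side',D(*u),z) for u in [(150,337),(227,337),(220,388),(142,388)]],0)),('clip scene',onz('scene',S2(345,35),z)),]:
    print(nm,z,Rm.T@(p[:2]-o))
h,_=tri([ray('scene',S2(276,76)),ray('side',(195,201))]);print('head',h,Rm.T@(h[:2]-o))
r,_=tri([ray('scene',S2(505,233)),ray('side',(253.5,343))]);print('redball',r,Rm.T@(r[:2]-o))
for nm,a,b in [('a',(155,38),(650,35)),('tip',(133,75),(620,78)),('shankTop',(176,72),(672,65)),('shankbot',(174,95),(662,128)),('corktop',(160,104),(641,150))]:
    print(nm,tri([ray('scene',S(*a)),ray('side',D(*b))])[0])
E
```

```text
[0.6281 0.3409 0.322 ] [0.681  0.3406 0.322 ] len 0.3449705937547664
yaw 3.504810152857625
side left [0.6719 0.3438 0.322 ]
side left [0.6159 0.3408 0.322 ]
origin [0.6602 0.0678] railEndpred [ 0.6761 -0.1917] open [ 0.6703 -0.0969]
clip side 0.322 [0.0254 0.0187]
clip scene 0.322 [0.0255 0.0234]
clip side 0.327 [0.0239 0.0245]
clip scene 0.327 [0.0273 0.0252]
head [0.7507 0.1033 0.3745] [0.0925 0.03  ]
redball [0.6456 0.2107 0.1128] [-0.0058  0.1435]
a [ 0.4942 -0.3255  0.2556]
tip [ 0.5129 -0.3403  0.2133]
shankTop [ 0.4864 -0.3096  0.2356]
shankbot [ 0.4869 -0.3221  0.1859]
corktop [ 0.4968 -0.334   0.1645]
```

```bash
cat >> h.py <<'E'
def plan(grip,yaw,lean,back=0.,shift=.011,n=8):
    """shares per row to bring the grasp point to the cork centre (world), in n rows"""
    st=manip.get_state();q=st['ee_rot'];R0=R.from_quat(np.r_[q[1:],q[0]])
    h=np.array([np.cos(yaw),np.sin(yaw),0]);y=np.array([-np.sin(yaw),np.cos(yaw),0])
    z=np.sin(lean)*h-np.cos(lean)*np.array([0,0,1.]);x=np.cross(y,z)
    T=np.array(grip)-shift*h-(.155+back)*z
    rv=(R.from_matrix(np.c_[x,y,z])*R0.inv()).as_rotvec();d=T-st['position']
    print('t',round(st['clock'],2),'q',st['qpos'].round(2),'F',st['contact_force'].round(1),'w',st['width'].round(4),'TCP target',T.round(4),'d',d.round(4),'rv',rv.round(4))
    print('rows',n,'lin',(d/.5/n).round(4),'ang',(rv/.08/n).round(3),'min rows lin',np.linalg.norm(d)/.0417,'ang',max(abs(rv))/.08)
E
python3 - <<'E'
from h import *
plan([.4955,-.3337,.144],np.radians(-35),np.radians(45),back=.12,n=16)
E
```

```text
Traceback (most recent call last):
  File "h.py", line 37, in plan
    print('t',round(st['clock'],2),'q',st['qpos'].round(2),'F',st['contact_force'].round(1),'w',st['width'].round(4),'TCP target',T.round(4),'d',d.round(4),'rv',rv.round(4))
                                                                                                ^^^^^^^^^^^^^^^^^
AttributeError: 'float' object has no attribute 'round'
```

```bash
sed -i "s/st\['width'\].round(4)/round(st['width'],4)/" h.py
python3 - <<'E'
from h import *
plan([.4955,-.3337,.144],np.radians(-35),np.radians(45),back=.12,n=16)
E
```

```text
t 0.1 q [-0.12  0.28  1.51 -0.    1.36 -0.12] F [-0.5  0.3  0. ] w 0.0856 TCP target [ 0.3272 -0.2159  0.3385] d [-0.2476 -0.2159 -0.0655] rv [-0.7224 -0.3779  0.9092]
rows 16 lin [-0.031  -0.027  -0.0082] ang [-0.564 -0.295  0.71 ] min rows lin 8.032189068566591 ang 11.364996916772068
```

Request:
carry_out --linear '[[-0.031, -0.027, -0.008], [-0.031, -0.027, -0.008], [-0.031, -0.027, -0.008], [-0.031, -0.027, -0.008], [-0.031, -0.027, -0.008], [-0.031, -0.027, -0.008], [-0.031, -0.027, -0.008], [-0.031, -0.027, -0.008]]' --angular '[[-0.564, -0.295, 0.71], [-0.564, -0.295, 0.71], [-0.564, -0.295, 0.71], [-0.564, -0.295, 0.71], [-0.564, -0.295, 0.71], [-0.564, -0.295, 0.71], [-0.564, -0.295, 0.71], [-0.564, -0.295, 0.71]]' --hand '[1, 1, 1, 1, 1, 1, 1, 1]'

```text
clock: 0.77
position: [0.45, -0.1083, 0.3722]
ee_rot: [0.192, 0.515, 0.833, -0.06]
contact_force: [0.0, -0.4, -0.2]
width: 0.0851
gripper_force: 0.0
```

Request:
carry_out --linear '[[-0.031, -0.027, -0.008], [-0.031, -0.027, -0.008], [-0.031, -0.027, -0.008], [-0.031, -0.027, -0.008], [-0.031, -0.027, -0.008], [-0.031, -0.027, -0.008], [-0.031, -0.027, -0.008], [-0.031, -0.027, -0.008]]' --angular '[[-0.564, -0.295, 0.71], [-0.564, -0.295, 0.71], [-0.564, -0.295, 0.71], [-0.564, -0.295, 0.71], [-0.564, -0.295, 0.71], [-0.564, -0.295, 0.71], [-0.564, -0.295, 0.71], [-0.564, -0.295, 0.71]]' --hand '[1, 1, 1, 1, 1, 1, 1, 1]'

```text
clock: 1.43
position: [0.348, -0.1959, 0.3444]
ee_rot: [0.335, 0.319, 0.881, -0.098]
contact_force: [0.2, 1.1, 0.4]
width: 0.0859
gripper_force: 0.0
```

```bash
python3 - <<'E'
from h import *
plan([.4955,-.3337,.144],np.radians(-35),np.radians(45),back=.12,n=8)
s=manip.get_state();im=manip.get_image('wrist');cv2.imwrite('pics/w1.png',im[:,:,::-1]);print(s['qd'].round(3))
for n in ['scene','side']: cv2.imwrite(f'pics/{n}1.png',manip.get_image(n)[:,:,::-1])
E
```

```text
t 1.43 q [-0.71 -0.09  2.22  0.18  0.3  -1.74] F [0.2 1.1 0.4] w 0.0859 TCP target [ 0.3272 -0.2159  0.3385] d [-0.0207 -0.02   -0.006 ] rv [-0.076  -0.0348  0.0665]
rows 8 lin [-0.0052 -0.005  -0.0015] ang [-0.119 -0.054  0.104] min rows lin 0.7052220739068128 ang 0.9497096555092606
[-0.453 -0.056  0.189  1.623 -0.24  -2.176]
```

View pics/w1.png

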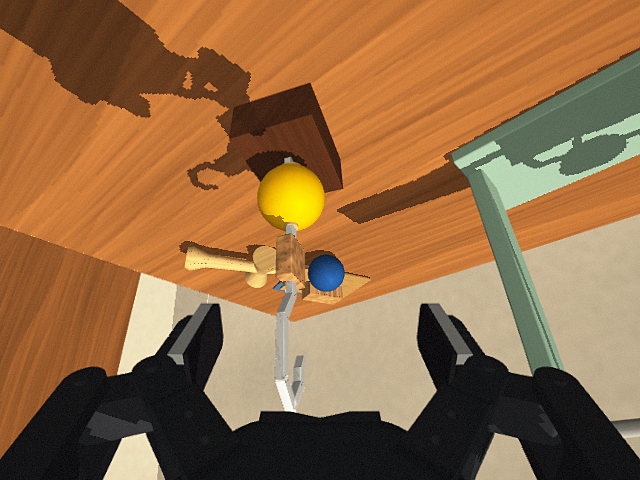

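The wrist picture shows the ball at (291,197), the cork at (290,257), the shank bend near (289,290) and the tip near (299,370), with the arm still settling. I'll finish this move and measure from a still picture.

Request:
carry_out --linear '[[0, 0, 0], [0, 0, 0], [0, 0, 0], [0, 0, 0]]' --angular '[[0, 0, 0], [0, 0, 0], [0, 0, 0], [0, 0, 0]]' --hand '[1, 1, 1, 1]'

```text
clock: 1.92
position: [0.3497, -0.1955, 0.3452]
ee_rot: [0.335, 0.318, 0.881, -0.098]
contact_force: [0.9, -0.3, -0.5]
width: 0.0852
gripper_force: 0.0
```

```bash
python3 - <<'E'
from h import *
plan([.4955,-.3337,.144],np.radians(-35),np.radians(45),back=.12,n=2)
s=manip.get_state();im=manip.get_image('wrist');cv2.imwrite('pics/w2.png',im[:,:,::-1]);print(s['qd'].round(3))
import pickle;pickle.dump(s,open('s2.pkl','wb'))
a=im[60:420,200:400,::-1]
a=cv2.rotate(a,cv2.ROTATE_180)
cv2.imwrite('pics/w2c.png',np.hstack([cv2.resize(a[:190],None,fx=3,fy=3,interpolation=3)[:,80:520],cv2.resize(a[190:],None,fx=3,fy=3,interpolation=3)[:570,160:520] if 0 else np.zeros((570,1,3),np.uint8)]))
h=cv2.cvtColor(im,cv2.COLOR_RGB2HSV);m=cv2.inRange(h,(22,180,80),(33,255,255));k,l,st,c=cv2.connectedComponentsWithStats(m)
i=1+st[1:,4].argmax();print(st[i],c[i],onz('wrist',c[i],.08,s))
E
```

```text
t 1.92 q [-0.71 -0.09  2.22  0.17  0.31 -1.73] F [ 0.9 -0.3 -0.5] w 0.0852 TCP target [ 0.3272 -0.2159  0.3385] d [-0.0225 -0.0204 -0.0067] rv [-0.0766 -0.0342  0.0657]
rows 2 lin [-0.0225 -0.0204 -0.0067] ang [-0.479 -0.214  0.411] min rows lin 0.7459722770909953 ang 0.9571394170341755
[-0.004 -0.001  0.004  0.007  0.    -0.008]
[ 259  170   63   59 2440] [293.14262295 197.70491803] [ 0.50063328 -0.33309907  0.08      ]
```

View pics/w2c.png

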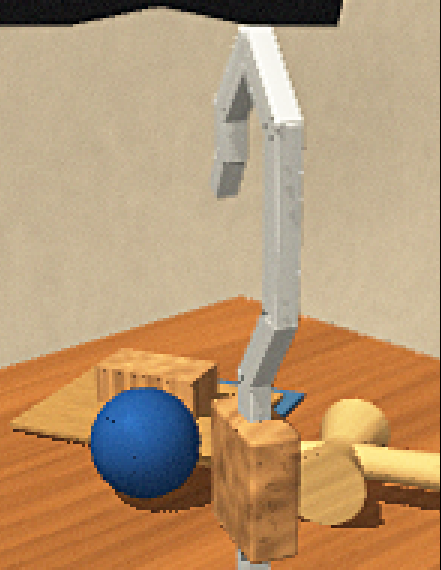

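Upright crop, rotated by 180 degrees (3x): shank outer bends at (289,122) and (283,322), tip end about (227,193), cork front face between x = 247 and 297, cork top near (270,425).

```bash
python3 - <<'E'
from h import *
import pickle;s=pickle.load(open('s2.pkl','rb'))
np.set_printoptions(precision=4,suppress=True)
def P(U,V): return (399-((U+80.5)/3-.5), 419-((V+.5)/3-.5))
def w(nm,U,V,z): p=onz('wrist',P(U,V),z,s);print(nm,P(U,V),p);return p
a=w('shTop',289,122,.236);b=w('shBot',283,322,.193);t=w('tip',227,193,.212)
c1=w('cork near bot R',297,555,.126);c2=w('cork near bot L',247,555,.126)
d1=w('cork near top R',300,430,.162);d2=w('cork near top L',252,440,.162);d3=w('cork far top L',215,400,.162)
for nm,o in (('a',a),('b',b)):
    v=t-o;print(nm,np.linalg.norm(v[:2]),np.degrees(np.arctan2(v[1],v[0])))
v=d3-d2;print('corkside',np.linalg.norm(v[:2]),np.degrees(np.arctan2(v[1],v[0])));v=d2-d1;print('corkface',np.linalg.norm(v[:2]),np.degrees(np.arctan2(v[1],v[0]))-90)
v=c2-c1;print('corkface',np.linalg.norm(v[:2]),np.degrees(np.arctan2(v[1],v[0]))-90)
E
```

```text
shTop (276.3333333333333, 378.6666666666667) [ 0.4741 -0.3228  0.236 ]
shBot (278.3333333333333, 312.0) [ 0.4778 -0.3258  0.193 ]
tip (297.0, 355.0) [ 0.5185 -0.346   0.212 ]
cork near bot R (273.6666666666667, 234.33333333333334) [ 0.4812 -0.3362  0.126 ]
cork near bot L (290.3333333333333, 234.33333333333334) [ 0.4901 -0.3265  0.126 ]
cork near top R (272.6666666666667, 276.0) [ 0.4815 -0.3362  0.162 ]
cork near top L (288.6666666666667, 272.66666666666663) [ 0.4855 -0.3237  0.162 ]
cork far top L (301.0, 286.0) [ 0.5101 -0.3335  0.162 ]
a 0.05003343291150065 -27.578850726861415
b 0.045420931973232076 -26.366444831867614
corkside 0.026456335720926698 -21.7143463959184
corkface 0.013056331257768635 -17.64114224890288
corkface 0.013145850453789335 -42.64700509023034
```

```bash
cat > pnp.py <<'E'
from h import *
def pnp(obj,img,st):
    p=manip.camera_params('wrist');K=np.array([[p['fx'],0,p['cx']],[0,p['fy'],p['cy']],[0,0,1.]]);D=np.array([p['k1'],0,0,0,0])
    obj=np.array(obj,float)/1000;img=np.array(img,float)
    ok,r,t=cv2.solvePnP(obj,img,K,D,flags=cv2.SOLVEPNP_SQPNP);ok,r,t=cv2.solvePnP(obj,img,K,D,r,t,True)
    e=cv2.projectPoints(obj,r,t,K,D)[0][:,0]-img
    q=st['ee_rot'];T=np.eye(4);T[:3,:3]=R.from_quat(np.r_[q[1:],q[0]]).as_matrix();T[:3,3]=st['position']
    C=np.eye(4);C[:3,:3]=cv2.Rodrigues(r)[0];C[:3,3]=t[:,0];M=T@p['hand_eye']@C
    h=M[:3,0];print('eye',M[:3,3].round(4),'cork',(M@[0,0,-.09,1])[:3].round(4),'ball',(M@[0,0,-.154,1])[:3].round(4),'yaw',np.degrees(np.arctan2(h[1],h[0])).round(1),'zaxis',M[:3,2].round(3),'\nres',e.round(1).tolist())
    return M
E
python3 - <<'E'
from pnp import *
import pickle;s=pickle.load(open('s2.pkl','rb'))
P=lambda U,V:(399-((U+80.5)/3-.5), 419-((V+.5)/3-.5))
obj=[(-18,0,2),(-18,0,-41),(20,0,-22),(-15,-7,-72),(-15,7,-72),(15,7,-72),(-15,-7,-108),(-15,7,-108),(0,0,-154)]
img=[P(289,122),P(283,322),P(227,193),P(300,430),P(252,440),P(215,400),P(297,555),P(247,555),(291.5,199)]
pnp(obj,img,s)
E
```

```text
eye [ 0.4985 -0.3379  0.2326] cork [ 0.5004 -0.3381  0.1426] ball [ 0.5018 -0.3382  0.0786] yaw -22.6 zaxis [-0.021  0.002  1.   ] 
res [[-0.5, -0.1], [-0.3, 1.0], [-0.7, -1.7], [-0.5, -0.4], [1.1, 0.2], [1.8, 2.3], [0.5, 0.7], [0.2, -2.3], [-1.6, 0.3]]
```

```bash
python3 - <<'E'
from h import *
np.set_printoptions(precision=4,suppress=True)
rs=[]
for n,x0,y0,x1,y1 in [('scene',232,160,272,200),('side',330,172,372,212)]:
    im=cv2.imread(f'pics/{n}1.png')[y0:y1,x0:x1];h=cv2.cvtColor(im,cv2.COLOR_BGR2HSV)
    m=cv2.inRange(h,(18,140,50),(35,255,255));m=cv2.morphologyEx(m,cv2.MORPH_OPEN,np.ones((3,3)))
    c=max(cv2.findContours(m,0,2)[0],key=cv2.contourArea);hc=cv2.convexHull(c);(x,y),r=cv2.minEnclosingCircle(hc);print(n,x+x0,y+y0,r,cv2.fitEllipse(c))
    e=cv2.fitEllipse(hc)[0];rs.append(ray(n,(e[0]+x0,e[1]+y0)))
print(tri(rs))
for h in (.05,.06): plan([.4985,-.335,.143],np.radians(-23),np.radians(45),back=h,n=8)
E
```

```text
scene 252.30850982666016 179.05319213867188 11.55257511138916 ((20.60022735595703, 19.899816513061523), (20.30280303955078, 22.915735244750977), 84.33697509765625)
side 349.7162170410156 193.14864921569824 11.08917236328125 ((19.641420364379883, 21.734962463378906), (20.00830078125, 21.69464874267578), 94.06442260742188)
(array([ 0.4951, -0.3338,  0.0793]), [np.float64(6.89244779708e-05), np.float64(6.892447797097158e-05)])
t 1.97 q [-0.71 -0.09  2.22  0.17  0.31 -1.73] F [ 0.8 -0.6 -0.2] w 0.0853 TCP target [ 0.3549 -0.2741  0.288 ] d [ 0.0053 -0.0786 -0.0572] rv [-0.0728 -0.0421  0.2751]
rows 8 lin [ 0.0013 -0.0196 -0.0143] ang [-0.114 -0.066  0.43 ] min rows lin 2.33398862477055 ang 3.4390980777609084
t 1.97 q [-0.71 -0.09  2.22  0.17  0.31 -1.73] F [ 0.8 -0.6 -0.2] w 0.0853 TCP target [ 0.3484 -0.2713  0.295 ] d [-0.0013 -0.0758 -0.0502] rv [-0.0728 -0.0421  0.2751]
rows 8 lin [-0.0003 -0.0189 -0.0125] ang [-0.114 -0.066  0.43 ] min rows lin 2.179599593789281 ang 3.4390980777609084
```

Request:
carry_out --linear '[[0, -0.019, -0.0125], [0, -0.019, -0.0125], [0, -0.019, -0.0125], [0, -0.019, -0.0125], [0, -0.019, -0.0125], [0, -0.019, -0.0125], [0, -0.019, -0.0125], [0, -0.019, -0.0125]]' --angular '[[-0.114, -0.066, 0.43], [-0.114, -0.066, 0.43], [-0.114, -0.066, 0.43], [-0.114, -0.066, 0.43], [-0.114, -0.066, 0.43], [-0.114, -0.066, 0.43], [-0.114, -0.066, 0.43], [-0.114, -0.066, 0.43]]' --hand '[1, 1, 1, 1, 1, 1, 1, 1]'

```text
clock: 2.63
position: [0.3661, -0.2503, 0.3268]
ee_rot: [0.349, 0.212, 0.909, -0.082]
contact_force: [-0.1, -0.4, -0.7]
width: 0.0851
gripper_force: 0.0
```

Request:
carry_out --linear '[[0, 0, 0], [0, 0, 0], [0, 0, 0], [0, 0, 0]]' --angular '[[0, 0, 0], [0, 0, 0], [0, 0, 0], [0, 0, 0]]' --hand '[0.7, 0.7, 0.7, 0.7]'

```text
clock: 2.97
position: [0.3656, -0.2493, 0.3267]
ee_rot: [0.349, 0.212, 0.909, -0.082]
contact_force: [-0.4, 0.1, -0.3]
width: 0.0598
gripper_force: 0.0
```

```bash
python3 - <<'E'
from h import *
import pickle
plan([.4985,-.335,.143],np.radians(-23),np.radians(45),back=.0,n=8)
s=manip.get_state();im=manip.get_image('wrist');cv2.imwrite('pics/w3.png',im[:,:,::-1]);pickle.dump(s,open('s3.pkl','wb'))
cv2.imwrite('pics/w3c.png',cv2.resize(cv2.rotate(im[100:440,140:500,::-1],cv2.ROTATE_180),None,fx=1.7,fy=1.7,interpolation=3))
E
```

```text
t 2.97 q [-0.88  0.01  2.2   0.85  0.37 -2.7 ] F [-0.4  0.1 -0.3] w 0.0598 TCP target [ 0.3875 -0.2879  0.2526] d [ 0.0219 -0.0386 -0.0741] rv [-0.0207 -0.0483  0.0579]
rows 8 lin [ 0.0055 -0.0096 -0.0185] ang [-0.032 -0.075  0.09 ] min rows lin 2.0701368049096818 ang 0.7236525515453519
```

View pics/w3c.png

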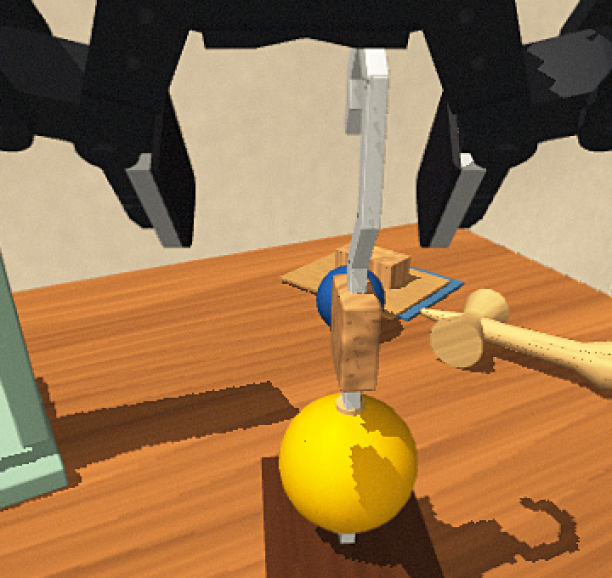

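The hanger is well in view (cork at 357,335 in the crop), but joint 6 has reached its -2.7 limit. I'll use the half-turned grasp instead and refine the hanger's pose from this picture.

```bash
python3 - <<'E'
from pnp import *
import pickle;s=pickle.load(open('s3.pkl','rb'))
np.set_printoptions(precision=3,suppress=True)
P=lambda U,V:(499-((U+.5)/1.7-.5), 439-((V+.5)/1.7-.5))
obj=[(-18,0,2),(-18,0,-41),(20,0,-22),(-15,-7,-72),(-15,7,-72),(15,7,-72),(-15,-7,-108),(-15,7,-108),(0,0,-154)]
img=[P(378,79),P(367,231),P(354,133),P(381,296),P(344,304),P(331,281),P(376,390),P(341,386),P(348,463)]
M=pnp(obj,img,s)
print('scene cam proj',proj('scene',np.array([.575,.08,.373])),'side',proj('side',np.array([.575,.08,.373])))
rs=[ray('wrist',P(348,463),s),ray('scene',(252.3,179.5)),ray('side',(349.6,193.3))];print(tri(rs))
q=s['ee_rot'];print(R.from_quat(np.r_[q[1:],q[0]]).as_matrix())
E
```

```text
eye [ 0.502 -0.338  0.231] cork [ 0.501 -0.337  0.141] ball [ 0.5   -0.337  0.077] yaw -21.2 zaxis [ 0.014 -0.009  1.   ] 
res [[0.7, 0.5], [-1.3, 5.3], [0.8, -4.3], [-0.8, -4.9], [0.5, -1.0], [-0.7, 4.5], [-0.1, 0.3], [0.6, -3.1], [0.2, 2.7]]
scene cam proj [344.255 229.383] side [293.542 199.72 ]
(array([ 0.496, -0.334,  0.079]), [np.float64(0.0003242859983206203), np.float64(0.00042088479778365257), np.float64(0.00029139033560822485)])
[[-0.667  0.443  0.599]
 [ 0.329  0.896 -0.297]
 [-0.669 -0.001 -0.743]]
```

Request:
carry_out --linear '[[-0.01, 0.005, 0.012], [-0.01, 0.005, 0.012], [-0.01, 0.005, 0.012], [-0.01, 0.005, 0.012], [-0.01, 0.005, 0.012], [-0.01, 0.005, 0.012], [-0.01, 0.005, 0.012], [-0.01, 0.005, 0.012]]' --angular '[[0, 0, 0], [0, 0, 0], [0, 0, 0], [0.8, -0.397, -0.993], [0.8, -0.397, -0.993], [0.8, -0.397, -0.993], [0.8, -0.397, -0.993], [0.8, -0.397, -0.993]]' --hand '[0.7, 0.7, 0.7, 0.7, 0.7, 0.7, 0.7, 0.7]'

```text
clock: 3.68
position: [0.3254, -0.2293, 0.3751]
ee_rot: [0.358, 0.447, 0.82, 0.013]
contact_force: [-0.3, 0.3, -0.1]
width: 0.0596
gripper_force: 0.0
```

Request:
carry_out --linear '[[0, 0, 0], [0, 0, 0], [0, 0, 0], [0, 0, 0], [0, 0, 0], [0, 0, 0], [0, 0, 0], [0, 0, 0]]' --angular '[[0.8, -0.397, -0.993], [0.8, -0.397, -0.993], [0.8, -0.397, -0.993], [0.8, -0.397, -0.993], [0.8, -0.397, -0.993], [0.8, -0.397, -0.993], [0.8, -0.397, -0.993], [0.8, -0.397, -0.993]]' --hand '[0.7, 0.7, 0.7, 0.7, 0.7, 0.7, 0.7, 0.7]'

```text
clock: 4.35
position: [0.3257, -0.2295, 0.3748]
ee_rot: [0.32, 0.747, 0.561, 0.16]
contact_force: [-1.1, -0.3, -0.2]
width: 0.0595
gripper_force: 0.0
```

Request:
carry_out --linear '[[0, 0, 0], [0, 0, 0], [0, 0, 0], [0, 0, 0], [0, 0, 0], [0, 0, 0], [0, 0, 0], [0, 0, 0]]' --angular '[[0.8, -0.397, -0.993], [0.8, -0.397, -0.993], [0.8, -0.397, -0.993], [0.8, -0.397, -0.993], [0.8, -0.397, -0.993], [0.8, -0.397, -0.993], [0.8, -0.397, -0.993], [0.8, -0.397, -0.993]]' --hand '[0.7, 0.7, 0.7, 0.7, 0.7, 0.7, 0.7, 0.7]'

```text
clock: 5.02
position: [0.3257, -0.2295, 0.3748]
ee_rot: [0.224, 0.912, 0.201, 0.278]
contact_force: [0.3, 0.4, 0.1]
width: 0.0594
gripper_force: 0.0
```

Request:
carry_out --linear '[[0, 0, 0], [0, 0, 0], [0, 0, 0], [0, 0, 0], [0, 0, 0], [0, 0, 0], [0, 0, 0], [0, 0, 0]]' --angular '[[0.8, -0.397, -0.993], [0.8, -0.397, -0.993], [0.8, -0.397, -0.993], [0.8, -0.397, -0.993], [0.8, -0.397, -0.993], [0.8, -0.397, -0.993], [0.8, -0.397, -0.993], [0, 0, 0]]' --hand '[0.7, 0.7, 0.7, 0.7, 0.7, 0.7, 0.7, 0.7]'

```text
clock: 5.68
position: [0.3257, -0.2295, 0.3748]
ee_rot: [0.107, 0.923, -0.144, 0.341]
contact_force: [0.5, -0.6, 1.2]
width: 0.0595
gripper_force: 0.0
```

```bash
sed -i "s/y=np.array(\[-np.sin(yaw),np.cos(yaw),0\])/y=-np.array([-np.sin(yaw),np.cos(yaw),0])/" h.py
python3 - <<'E'
from h import *
C=[.496,-.334,.144]
plan(C,np.radians(-21.5),np.radians(45),back=.07,shift=.012,n=8)
E
```

```text
t 5.68 q [-0.94 -0.13  2.17  0.66  0.53  0.46] F [ 0.5 -0.6  1.2] w 0.0595 TCP target [ 0.3368 -0.2713  0.3031] d [ 0.0111 -0.0418 -0.0717] rv [ 0.0718 -0.0914 -0.0244]
rows 8 lin [ 0.0028 -0.0104 -0.0179] ang [ 0.112 -0.143 -0.038] min rows lin 2.0087475728894155 ang 1.141994513071747
```

Request:
carry_out --linear '[[0.0028, -0.0104, -0.018], [0.0028, -0.0104, -0.018], [0.0028, -0.0104, -0.018], [0.0028, -0.0104, -0.018], [0.0028, -0.0104, -0.018], [0.0028, -0.0104, -0.018], [0.0028, -0.0104, -0.018], [0.0028, -0.0104, -0.018]]' --angular '[[0.112, -0.143, -0.038], [0.112, -0.143, -0.038], [0.112, -0.143, -0.038], [0.112, -0.143, -0.038], [0.112, -0.143, -0.038], [0.112, -0.143, -0.038], [0.112, -0.143, -0.038], [0.112, -0.143, -0.038]]' --hand '[0.7, 0.7, 0.7, 0.7, 0.7, 0.7, 0.7, 0.7]'

```text
clock: 6.35
position: [0.337, -0.2717, 0.3026]
ee_rot: [0.073, 0.908, -0.17, 0.376]
contact_force: [0.2, -0.3, -0.7]
width: 0.0599
gripper_force: 0.0
```

Request:
carry_out --linear '[[0, 0, 0], [0, 0, 0], [0, 0, 0]]' --angular '[[0, 0, 0], [0, 0, 0], [0, 0, 0]]' --hand '[0.7, 0.7, 0.7]'

```text
clock: 6.6
position: [0.3371, -0.2714, 0.3033]
ee_rot: [0.072, 0.908, -0.171, 0.376]
contact_force: [-0.3, -0.6, -0.8]
width: 0.0601
gripper_force: 0.0
```

```bash
python3 - <<'E'
from h import *
import pickle
C=[.496,-.334,.144]
plan(C,np.radians(-21.5),np.radians(45),back=.0,shift=.012,n=8)
s=manip.get_state();im=manip.get_image('wrist');cv2.imwrite('pics/w4.png',im[:,:,::-1]);pickle.dump(s,open('s4.pkl','wb'))
E
```

```text
t 6.6 q [-1.04  0.04  2.26  1.24  0.48 -0.14] F [-0.3 -0.6 -0.8] w 0.0601 TCP target [ 0.3829 -0.2894  0.2536] d [ 0.0458 -0.018  -0.0497] rv [ 0.0027 -0.0006 -0.0022]
rows 8 lin [ 0.0114 -0.0045 -0.0124] ang [ 0.004 -0.001 -0.003] min rows lin 1.6774481230033442 ang 0.034025630830995676
```

View pics/w4.png

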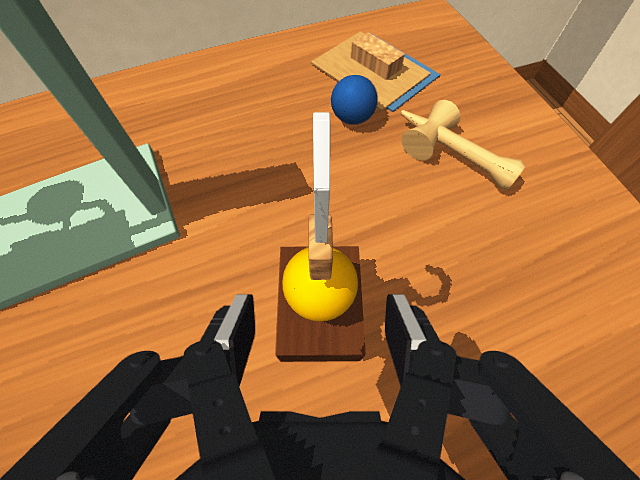

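The wrist view is aligned: the hook is edge-on at column 321, and the pads at 253 and 388 put the middle at 321. Moving in and closing.

Request:
carry_out --linear '[[0.0114, -0.0045, -0.0124], [0.0114, -0.0045, -0.0124], [0.0114, -0.0045, -0.0124], [0.0114, -0.0045, -0.0124], [0.0114, -0.0045, -0.0124], [0.0114, -0.0045, -0.0124], [0.0114, -0.0045, -0.0124], [0.0114, -0.0045, -0.0124]]' --angular '[[0, 0, 0], [0, 0, 0], [0, 0, 0], [0, 0, 0], [0, 0, 0], [0, 0, 0], [0, 0, 0], [0, 0, 0]]' --hand '[0.7, 0.7, 0.7, 0.7, 0.7, 0.7, 0.7, 0.7]'

```text
clock: 7.32
position: [0.3832, -0.2895, 0.254]
ee_rot: [0.073, 0.908, -0.171, 0.377]
contact_force: [0.2, 0.6, 0.2]
width: 0.06
gripper_force: 0.0
```

Request:
carry_out --linear '[[0, 0, 0], [0, 0, 0], [0, 0, 0]]' --angular '[[0, 0, 0], [0, 0, 0], [0, 0, 0]]' --hand '[0.5, 0.5, 0.5]'

```text
clock: 7.57
position: [0.3827, -0.2894, 0.254]
ee_rot: [0.072, 0.908, -0.171, 0.376]
contact_force: [-0.2, -0.5, 0.2]
width: 0.0426
gripper_force: 0.0
```

```bash
python3 - <<'E'
from h import *
plan([.496,-.334,.144],np.radians(-21.5),np.radians(45),back=.0,shift=.012,n=8)
a=cv2.rotate(manip.get_image('wrist')[:,:,::-1],0)[90:330,200:440] if 0 else manip.get_image('wrist')[:,:,::-1]
b=manip.get_image('side')[:,:,::-1][120:240,290:410]
cv2.imwrite('pics/w5.png',np.hstack([a[60:400,140:500],cv2.resize(b,(340,340),interpolation=3)]))
E
```

```text
t 7.57 q [-0.95  0.2   2.26  1.61  0.39 -0.48] F [-0.2 -0.5  0.2] w 0.0426 TCP target [ 0.3829 -0.2894  0.2536] d [ 0.0002 -0.0001 -0.0004] rv [ 0.0026  0.0002 -0.0017]
rows 8 lin [ 0.     -0.     -0.0001] ang [ 0.004  0.    -0.003] min rows lin 0.011207480325419688 ang 0.032024952078638945
```

View pics/w5.png

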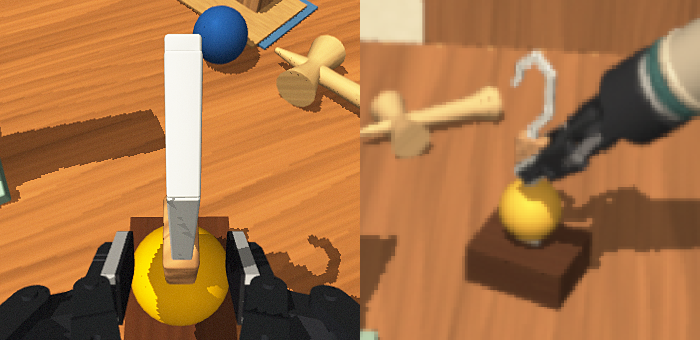

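Left panel: the cork (180,270) sits centred between the pads. Right panel: the fingers are at the cork, above the ball. Closing the gripper.

Request:
carry_out --linear '[[0, 0, 0], [0, 0, 0], [0, 0, 0], [0, 0, 0], [0, 0, 0], [0, 0, 0], [0, 0, 0], [0, 0, 0]]' --angular '[[0, 0, 0], [0, 0, 0], [0, 0, 0], [0, 0, 0], [0, 0, 0], [0, 0, 0], [0, 0, 0], [0, 0, 0]]' --hand '[0.35, 0.25, 0.2, 0.15, 0.1, 0.05, 0, 0]' --force 45

```text
clock: 8.33
position: [0.3828, -0.2897, 0.2537]
ee_rot: [0.072, 0.908, -0.171, 0.376]
contact_force: [-1.4, 0.4, 4.2]
width: 0.0132
gripper_force: 45.0
```

Request:
carry_out --linear '[[0, 0, 0], [0, 0, 0], [0, 0, 0], [0, 0, 0]]' --angular '[[0, 0, 0], [0, 0, 0], [0, 0, 0], [0, 0, 0]]' --hand '[0, 0, 0, 0]'

```text
clock: 8.67
position: [0.3829, -0.2897, 0.2537]
ee_rot: [0.072, 0.908, -0.171, 0.376]
contact_force: [-1.4, 0.8, 4.9]
width: 0.0128
gripper_force: 45.1
```

Request:
carry_out --linear '[[0, 0, 0.006], [0, 0, 0.01], [0, 0, 0.012], [0, 0, 0.012], [0, 0, 0.012], [0, 0, 0.016], [0, 0, 0.016], [0, 0, 0.016]]' --angular '[[0, 0, 0], [0, 0, 0], [0, 0, 0], [0, 0, 0], [0, 0, 0], [0, 0, 0], [0, 0, 0], [0, 0, 0]]' --hand '[0, 0, 0, 0, 0, 0, 0, 0]'

```text
clock: 9.33
position: [0.3824, -0.2893, 0.3027]
ee_rot: [0.072, 0.908, -0.172, 0.375]
contact_force: [-0.5, 0.0, -1.4]
width: 0.0131
gripper_force: 44.4
```

Request:
carry_out --linear '[[0, 0, 0.02], [0, 0, 0.02], [0, 0, 0.02], [0, 0, 0.02], [0, 0, 0.01], [0, 0, 0], [0, 0, 0], [0, 0, 0]]' --angular '[[0, 0, 0], [0, 0, 0], [0, 0, 0], [0, 0, 0], [0, 0, 0], [0, 0, 0], [0, 0, 0], [0, 0, 0]]' --hand '[0, 0, 0, 0, 0, 0, 0, 0]'

```text
clock: 10.0
position: [0.3825, -0.2893, 0.3474]
ee_rot: [0.071, 0.908, -0.172, 0.375]
contact_force: [-0.0, 0.5, -1.3]
width: 0.0131
gripper_force: 44.4
```

```bash
cat > see.py <<'E'
from h import *
def ball():
    rs=[];out=[]
    for n in ('scene','side'):
        im=manip.get_image(n);h=cv2.cvtColor(im,cv2.COLOR_RGB2HSV);cv2.imwrite(f'pics/last_{n}.png',im[:,:,::-1])
        m=cv2.inRange(h,(18,140,50),(35,255,255));m[400:]=0;m=cv2.morphologyEx(m,cv2.MORPH_OPEN,np.ones((3,3)))
        cs=[c for c in cv2.findContours(m,0,2)[0] if 150<cv2.contourArea(c)<1500]
        c=max(cs,key=lambda c:4*np.pi*cv2.contourArea(c)/cv2.arcLength(c,True)**2)
        x,y=cv2.fitEllipse(cv2.convexHull(c))[0];out.append((round(x,1),round(y,1),cv2.contourArea(c)));rs.append(ray(n,(x,y)))
    X,e=tri(rs);print('ball',X.round(4),'res',np.round(e,4),out);return X
E
python3 - <<'E'
from see import *
b=ball()
C=[.496,-.334,.239]
plan(C,np.radians(-21.5),np.radians(45),shift=.012)
for y in (4.,): 
  yw=np.radians(y);Rm=np.array([[np.cos(yw),-np.sin(yw)],[np.sin(yw),np.cos(yw)]])
  print(np.array([.6602,.0678])+Rm@[-.08,-.165])
E
```

```text
ball [ 0.4953 -0.3322  0.1744] res [0. 0.] [(248.4, 157.2, 376.0), (350.7, 164.2, 358.0)]
t 10.1 q [-0.95  0.04  2.11  0.97  0.48  0.23] F [ 0.3 -0.6 -1. ] w 0.0135 TCP target [ 0.3829 -0.2894  0.3486] d [ 0.0003 -0.0001  0.0011] rv [ 0.0001 -0.0015 -0.0012]
rows 8 lin [ 0.0001 -0.      0.0003] ang [ 0.    -0.002 -0.002] min rows lin 0.028384835407282247 ang 0.01850481834124
[ 0.59190469 -0.10237859]
```

```bash
python3 - <<'E'
from h import *
plan([.592,-.102,.247],np.radians(4),np.radians(45),shift=.012,n=16)
E
```

```text
t 10.1 q [-0.95  0.04  2.11  0.97  0.48  0.23] F [ 0.3 -0.6 -1. ] w 0.0135 TCP target [ 0.4707 -0.1105  0.3566] d [0.0882 0.1789 0.0091] rv [ 4.000e-04 -1.400e-03  4.439e-01]
rows 16 lin [0.011  0.0224 0.0011] ang [ 0.    -0.001  0.347] min rows lin 4.787420659588874 ang 5.548455972049423
```

Request:
carry_out --linear '[[0.011, 0.0224, 0.0011], [0.011, 0.0224, 0.0011], [0.011, 0.0224, 0.0011], [0.011, 0.0224, 0.0011], [0.011, 0.0224, 0.0011], [0.011, 0.0224, 0.0011], [0.011, 0.0224, 0.0011], [0.011, 0.0224, 0.0011]]' --angular '[[0, 0, 0.347], [0, 0, 0.347], [0, 0, 0.347], [0, 0, 0.347], [0, 0, 0.347], [0, 0, 0.347], [0, 0, 0.347], [0, 0, 0.347]]' --hand '[0, 0, 0, 0, 0, 0, 0, 0]'

```text
clock: 10.77
position: [0.4272, -0.1982, 0.3529]
ee_rot: [0.029, 0.921, -0.068, 0.382]
contact_force: [-0.5, -0.2, -1.5]
width: 0.0126
gripper_force: 44.5
```

Request:
carry_out --linear '[[0.011, 0.0224, 0.0011], [0.011, 0.0224, 0.0011], [0.011, 0.0224, 0.0011], [0.011, 0.0224, 0.0011], [0.011, 0.0224, 0.0011], [0.011, 0.0224, 0.0011], [0.011, 0.0224, 0.0011], [0.011, 0.0224, 0.0011]]' --angular '[[0, 0, 0.347], [0, 0, 0.347], [0, 0, 0.347], [0, 0, 0.347], [0, 0, 0.347], [0, 0, 0.347], [0, 0, 0.347], [0, 0, 0.347]]' --hand '[0, 0, 0, 0, 0, 0, 0, 0]'

```text
clock: 11.43
position: [0.471, -0.1085, 0.3573]
ee_rot: [-0.014, 0.923, 0.035, 0.383]
contact_force: [0.3, 0.3, -1.0]
width: 0.0134
gripper_force: 44.5
```

Request:
carry_out --linear '[[0, 0, 0], [0, 0, 0], [0, 0, 0], [0, 0, 0]]' --angular '[[0, 0, 0], [0, 0, 0], [0, 0, 0], [0, 0, 0]]' --hand '[0, 0, 0, 0]'

```text
clock: 11.77
position: [0.4706, -0.1105, 0.3572]
ee_rot: [-0.012, 0.923, 0.033, 0.383]
contact_force: [1.0, 0.6, -1.4]
width: 0.0135
gripper_force: 44.5
```

```bash
python3 - <<'E'
from see import *
plan([.592,-.102,.247],np.radians(4),np.radians(45),shift=.012,n=4)
ball()
s=manip.get_state();im=manip.get_image('wrist');cv2.imwrite('pics/w6.png',im[:,:,::-1])
import pickle;pickle.dump(s,open('s6.pkl','wb'))
# predicted pixels of the rail (origin .6602,.0678 yaw 4) in the three cameras
yw=np.radians(4);Rm=np.array([[np.cos(yw),-np.sin(yw)],[np.sin(yw),np.cos(yw)]])
for ry in (-.25,-.2,-.165,-.12,-.09):
    X=np.r_[np.array([.6602,.0678])+Rm@[0,ry],.275];print(ry,proj('wrist',X,s).round(1),proj('scene',X).round(1),proj('side',X).round(1))
# bright grey (rail) profile down columns in the wrist view
h=cv2.cvtColor(im,cv2.COLOR_RGB2HSV)
for n in ('scene','side'):
    I=cv2.cvtColor(cv2.imread(f'pics/last_{n}.png'),cv2.COLOR_BGR2HSV)
    m=(I[...,1]<45)&(I[...,2]>110);pts=[]
    print(n)
    if n=='scene':
        for u in range(222,278,6):
            v=np.where(m[195:270,u])[0]+195;print(u,v.tolist())
    else:
        for v in range(155,195,5):
            u=np.where(m[v,250:285])[0]+250;print(v,u.tolist())
E
```

```text
t 11.77 q [-0.54  0.04  2.09  0.94  0.52  0.24] F [ 1.   0.6 -1.4] w 0.0135 TCP target [ 0.4707 -0.1105  0.3566] d [ 0.0001 -0.     -0.0006] rv [0.0018 0.0005 0.    ]
rows 4 lin [ 0.     -0.     -0.0003] ang [0.006 0.002 0.   ] min rows lin 0.015599320642494223 ang 0.022965241886097883
ball [ 0.592  -0.1011  0.1842] res [0.0002 0.0002] [(281.8, 231.2, 415.5), (300.9, 215.8, 464.0)]
-0.25 [497.7 120.3] [225.3 211.3] [267.5 160.2]
-0.2 [393.5 118.8] [241.3 223.6] [264.9 173. ]
-0.165 [319.2 118.4] [252.8 232.4] [263.  182.3]
-0.12 [223.7 118.8] [267.9 244.1] [260.4 195.1]
-0.09 [161.1 119.5] [278.3 252. ] [258.6 204. ]
scene
222 [195, 196, 197, 198, 199, 200, 201, 202, 203, 208, 209, 210, 211, 212, 213, 219, 222, 224, 226, 227, 233, 235, 236, 238, 239, 240, 242]
228 [209, 210, 211, 212, 213, 214, 215, 216, 217, 229, 230, 231, 232, 235, 237, 239, 240, 241, 242, 243, 244, 246, 248, 249, 250, 251, 252, 253, 254, 256, 257, 258, 261, 268, 269]
234 [217, 218, 219, 220, 221, 242, 243, 244, 245, 248, 249, 250, 251, 252, 254, 255, 257, 258, 259, 260, 261, 262, 263, 264, 265, 267, 268, 269]
240 
[... 232 characters left out ...]
69]
252 [230, 231, 232, 233, 234, 253, 254, 255, 256, 257, 258, 262, 263, 264, 265]
258 [234, 235, 236, 237, 238, 239, 257, 258, 259]
264 [239, 240, 241, 242, 243, 244]
270 [195, 196, 197, 198, 200, 201, 202, 203, 244, 245, 246, 247, 248, 265, 266, 267, 268, 269]
276 [249, 250, 251, 252, 253, 254, 255, 256, 257, 258, 259, 260, 261, 262, 263, 264]
side
155 []
160 [264, 265, 266, 267, 268]
165 [262, 263, 264, 265, 266, 267, 268, 269, 270, 279]
170 [262, 263, 264, 265, 266, 267, 268, 272, 278, 279]
175 [261, 262, 263, 264, 265, 266, 267, 270, 272, 273, 279]
180 [260, 261, 262, 263, 264, 265, 266, 271, 276, 277]
185 [261, 262, 263, 264, 265, 272, 276]
190 [260, 261, 262, 263, 264, 275, 276, 277]
```

```bash
python3 - <<'E'
from see import *
B=np.array([.592,-.1011,.1842]);yw=np.radians(4);h=np.array([np.cos(yw),np.sin(yw),0]);z=np.array([0,0,1.])
for n in ('scene','side'):
    pr=lambda x,zz:proj(n,B+h*x+z*(.154+zz)).round(1)
    print(n,'apex',pr(0,.02),'mid roof',pr(0,.0135),'sh-5',pr(-.015,-.005),'sh-20',pr(-.015,-.02),'sh-38',pr(-.015,-.038),'tip0',pr(.015,-.002),'tip',pr(.02,-.022))
    I=cv2.cvtColor(cv2.imread(f'pics/last_{n}.png'),cv2.COLOR_BGR2HSV)
    a=pr(0,0);u0,v0=int(a[0])-22,int(a[1])-22
    m=((I[...,1]<50)&(I[...,2]>100))[v0:v0+46,u0:u0+46]
    print(u0,v0);print('\n'.join(f'{v0+i} '+''.join('#' if x else '.' for x in r) for i,r in enumerate(m)))
E
```

```text
scene apex [275.4 186.7] mid roof [275.6 188.5] sh-5 [281.2 189.3] sh-20 [281.8 193.5] sh-38 [282.4 198.3] tip0 [271.4 197.3] tip [270.6 204.3]
254 170
170 ..............................................
171 ..............................................
172 ..............................................
173 ..............................................
174 ..............................................
175 ..............................................
176 ..............................................
177 ..............................................
178 ..............................................
179 ..............................................
180 ..............................................
181 ..............................................
182 ..............................................
183 ..............................................
184 ..............................................
185 ..............................................
186 .....................#######..................
187 ....................##########................
188 ...................#######
[... 3194 characters left out ...]
....................###..............
169 ####.........................####.............
170 ####.........................####.............
171 ####.........................####.............
172 ####.........................####.............
173 ####.........................####.............
174 ####.........................####.............
175 ####.........................####.............
176 ####........................#####.............
177 #####.......................####..............
178 #####......................####...............
179 #####.....................####................
180 #####....................####.................
181 #####...................####..................
```

The hook is upright within a pixel. In the side view the shank is at 306.5 against a predicted 306.4, and the tip at 290,166 against 290,167. The rail lies where predicted. Moving 80 mm forward, over the rail.

Request:
carry_out --linear '[[0.02, 0.0013, 0], [0.02, 0.0013, 0], [0.02, 0.0013, 0], [0.02, 0.0013, 0], [0.02, 0.0013, 0], [0.02, 0.0013, 0], [0.02, 0.0013, 0], [0.02, 0.0013, 0]]' --angular '[[0, 0, 0], [0, 0, 0], [0, 0, 0], [0, 0, 0], [0, 0, 0], [0, 0, 0], [0, 0, 0], [0, 0, 0]]' --hand '[0, 0, 0, 0, 0, 0, 0, 0]'

```text
clock: 12.58
position: [0.5499, -0.1049, 0.3555]
ee_rot: [-0.013, 0.924, 0.033, 0.38]
contact_force: [-23.9, -6.7, 2.6]
width: 0.013
gripper_force: 53.5
```

Request:
carry_out --linear '[[0, 0, 0], [0, 0, 0], [0, 0, 0]]' --angular '[[0, 0, 0], [0, 0, 0], [0, 0, 0]]' --hand '[0, 0, 0]'

```text
clock: 12.83
position: [0.5503, -0.105, 0.3553]
ee_rot: [-0.013, 0.924, 0.033, 0.381]
contact_force: [-3.9, -2.4, -5.0]
width: 0.0135
gripper_force: 52.0
```

```bash
cat > chk.py <<'E'
from see import *
B=ball();s=manip.get_state();print('t',s['clock'],s['position'].round(4),'F',s['contact_force'].round(1),'q',s['qpos'].round(2),'w',round(s['width'],4))
yw=np.radians(4);h=np.array([np.cos(yw),np.sin(yw),0]);y=np.array([-h[1],h[0],0]);O=np.array([.6602,.0678,.275])
d=B+[0,0,.154]-O;print('eye-rack (x,y,z-rail)',(d@h).round(4),(d@y).round(4),d[2].round(4))
E
python3 - <<'E'
from chk import *
n='side'
print('rail at eye y',proj(n,O+y*(d@y)).round(1), 'rail +-20mm y',proj(n,O+y*(d@y-.03)).round(1),'pred apex',proj(n,O+d+[0,0,.02]).round(1))
I=cv2.cvtColor(cv2.imread(f'pics/last_{n}.png'),cv2.COLOR_BGR2HSV)
a=proj(n,O+d);u0,v0=int(a[0])-24,int(a[1])-22
m=((I[...,1]<50)&(I[...,2]>100))[v0:v0+60,u0:u0+46]
print(u0,v0);print('\n'.join(f'{v0+i} '+''.join('#' if x else '.' for x in r) for i,r in enumerate(m)))
E
```

```text
ball [ 0.6758 -0.1047  0.1706] res [0.0022 0.0022] [(254.7, 256.4, 440.5), (265.8, 216.3, 234.0)]
t 12.9333 [ 0.5502 -0.1049  0.3555] F [-3.9 -1.3 -5. ] q [-0.43  0.15  1.96  0.86  0.46  0.4 ] w 0.0133
eye-rack (x,y,z-rail) 0.0035 -0.1731 0.0496
rail at eye y [263.4 180.1] rail +-20mm y [265.  172.1] pred apex [259.5 153.2]
236 139
139 ..............................................
140 ..............................................
141 ..............................................
142 ..............................................
143 ..............................................
144 ..............................................
145 ......................####################....
146 .....................#####################....
147 .....................#####################....
148 .....................#####################....
149 .....................#####################....
150 .....................#####################....
151 ......................####################....
152 ......................########..###########...
153 ......................######.....##########...
1
[... 1593 characters left out ...]
...............##########............
186 ........................#########.............
187 ........................####..................
188 ........................####..................
189 .......................#####.......#..........
190 .......................#####......##..........
191 ..##############......######.....###..........
192 .###########################...####...........
193 .##########################...####............
194 .###########################.####.............
195 ###############################...............
196 #############################.................
197 ###########################...................
198 ###########################............###....
```

Contact came up during that move (24 N, now about 5 N). I'll work out what touched before going on.

```bash
python3 - <<'E'
from chk import *
s=manip.get_state();q=s['ee_rot'];M=R.from_quat(np.r_[q[1:],q[0]]).as_matrix()
print('tool z',M[:,2].round(3),'y',M[:,1].round(3),'moment',s['moment'].round(2))
print('scene ball at z .184',onz('scene',(254.7,256.4),.184),'.170',onz('scene',(254.7,256.4),.170))
g=s['position']+.155*M[:,2]+.012*h;print('cork by tool',g.round(4))
E0=g+[0,0,.09]
n='scene'
pr=lambda x,zz:proj(n,E0+h*x+np.array([0,0,zz])).round(1)
print('apex',pr(0,.02),'sh-5',pr(-.015,-.005),'sh-38',pr(-.015,-.038),'tip0',pr(.015,-.002),'tip',pr(.02,-.022),'ball',pr(0,-.154),'foot',pr(0,-.222))
I=cv2.cvtColor(cv2.imread(f'pics/last_{n}.png'),cv2.COLOR_BGR2HSV)
a=pr(0,0);u0,v0=int(a[0])-40,int(a[1])-22
m=((I[...,1]<50)&(I[...,2]>100))[v0:v0+75,u0:u0+80];g2=((I[...,0]>50)&(I[...,0]<90)&(I[...,1]>=35))[v0:v0+75,u0:u0+80]
print(u0,v0);print('\n'.join(f'{v0+i} '+''.join('#' if x else ('g' if k else '.') for x,k in zip(r,gg)) for i,(r,gg) in enumerate(zip(m,g2))))
E
```

```text
ball [ 0.6758 -0.1048  0.1705] res [0.0022 0.0022] [(254.6, 256.4, 442.5), (265.8, 216.3, 234.0)]
t 13.0333 [ 0.5501 -0.1048  0.3557] F [-5.2 -1.  -5.6] q [-0.43  0.15  1.96  0.86  0.46  0.39] w 0.0134
eye-rack (x,y,z-rail) 0.0035 -0.1732 0.0495
tool z [ 0.703  0.05  -0.709] y [ 0.071 -0.997  0.   ] moment [-0.18  1.4  -0.16]
scene ball at z .184 [ 0.68147565 -0.09589706  0.184     ] .170 [ 0.67735947 -0.10302482  0.17      ]
cork by tool [ 0.6711 -0.0963  0.2458]
apex [248.4 211.3] sh-5 [255.  213.5] sh-38 [256.8 222.1] tip0 [244.6 222. ] tip [244.2 228.8] ball [258.1 254. ] foot [261.3 268.1]
209 194
194 ..........######................................................................
195 .........########...............................................................
196 .......###########..............................................................
197 ......###########...............................................................
198 .....############...............................................................
199 ....##############...........................................
[... 5184 characters left out ...]
..##################
261 ..................#######......................................#################
262 ..................#######......................................#################
263 ...................#####.......#...............................#################
264 ...................#####......................................##################
265 ...................#####......#.##........................#..###################
266 ...................#####....#######......................#########...###########
267 ..................##..###....#######....................#########.....##########
268 .................##########.###.###.##.................##########.......########
```

The slanted part of the shank met the rail, because the eye was too high: it must pass at about 308 mm, not 338. The hanger tipped roughly 9° in the grip. Backing off to measure the tilt again.

Request:
carry_out --linear '[[-0.02, -0.0013, 0], [-0.02, -0.0013, 0], [-0.02, -0.0013, 0], [-0.02, -0.0013, 0], [-0.02, -0.0013, 0], [-0.02, -0.0013, 0], [-0.02, -0.0013, 0], [-0.02, -0.0013, 0]]' --angular '[[0, 0, 0], [0, 0, 0], [0, 0, 0], [0, 0, 0], [0, 0, 0], [0, 0, 0], [0, 0, 0], [0, 0, 0]]' --hand '[0, 0, 0, 0, 0, 0, 0, 0]'

```text
clock: 13.7
position: [0.4696, -0.1105, 0.3575]
ee_rot: [-0.012, 0.923, 0.033, 0.383]
contact_force: [-0.3, -0.4, -1.5]
width: 0.0134
gripper_force: 51.6
```

Request:
carry_out --linear '[[0, 0, 0], [0, 0, 0], [0, 0, 0]]' --angular '[[0, 0, 0], [0, 0, 0], [0, 0, 0]]' --hand '[0, 0, 0]'

```text
clock: 13.95
position: [0.4709, -0.1107, 0.3576]
ee_rot: [-0.012, 0.923, 0.032, 0.383]
contact_force: [0.6, 0.4, -0.3]
width: 0.0134
gripper_force: 51.7
```

```bash
cat > tilt.py <<'E'
from chk import *
s=manip.get_state();q=s['ee_rot'];M=R.from_quat(np.r_[q[1:],q[0]]).as_matrix()
def show(th,eyeoff=None):
    up=np.cos(th)*np.array([0,0,1.])-np.sin(th)*h; xx=np.cos(th)*h+np.sin(th)*np.array([0,0,1.])
    for n in ('scene','side'):
        pr=lambda x,zz:proj(n,B+xx*x+up*(.154+zz)).round(1).tolist()
        print(round(np.degrees(th),1),n,'apex',pr(0,.02),'sh-5',pr(-.015,-.005),'sh-20',pr(-.015,-.02),'sh-38',pr(-.015,-.038),'tip0',pr(.015,-.002),'tip',pr(.02,-.022))
def grid(n,c,w=23,hh=23):
    I=cv2.cvtColor(cv2.imread(f'pics/last_{n}.png'),cv2.COLOR_BGR2HSV);u0,v0=int(c[0])-w,int(c[1])-hh
    m=((I[...,1]<50)&(I[...,2]>100))[v0:v0+2*hh,u0:u0+2*w]
    print(n,u0,v0);print('\n'.join(f'{v0+i} '+''.join('#' if x else '.' for x in r) for i,r in enumerate(m)))
E
python3 - <<'E'
from tilt import *
for t in (0,6,9,12): show(np.radians(t))
print('cork by tool',(s['position']+.155*M[:,2]+.012*h).round(4))
grid('side',proj('side',B+[-.02,0,.15]))
E
```

```text
ball [ 0.603  -0.1009  0.1882] res [0.0009 0.0009] [(278.3, 232.7, 429.0), (295.7, 214.5, 473.5)]
t 14.05 [ 0.4712 -0.1106  0.3574] F [ 0.4  0.6 -0.7] q [-0.54  0.04  2.09  0.94  0.52  0.24] w 0.0131
eye-rack (x,y,z-rail) -0.0689 -0.1643 0.0672
0.0 scene apex [271.4, 188.6] sh-5 [277.3, 191.3] sh-20 [277.9, 195.4] sh-38 [278.6, 200.3] tip0 [267.4, 199.3] tip [266.7, 206.3]
0.0 side apex [293.3, 148.9] sh-5 [300.9, 159.2] sh-20 [301.1, 165.1] sh-38 [301.3, 172.2] tip0 [286.5, 157.7] tip [284.5, 165.6]
6.0 scene apex [277.4, 183.5] sh-5 [282.4, 187.4] sh-20 [282.5, 192.0] sh-38 [282.5, 197.4] tip0 [272.6, 194.4] tip [271.1, 201.8]
6.0 side apex [302.1, 149.4] sh-5 [308.4, 160.3] sh-20 [307.7, 166.2] sh-38 [307.0, 173.1] tip0 [294.1, 157.6] tip [291.1, 165.2]
9.0 scene apex [280.4, 181.2] sh-5 [284.9, 185.7] sh-20 [284.7, 190.5] sh-38 [284.4, 196.1] tip0 [275.2, 192.1] tip [273.4, 199.7]
9.0 side apex [306.6, 150.0] sh-5 [312.0, 161.1] sh-20 [311.0, 166.9] sh-38 [309.8, 173.8] tip0 [298.0, 157.7] tip [294.4, 165.2]
12.0 scene apex [283.4, 179.0] sh-5 [287.4, 184.1] sh-20 [286.9, 189.1] 
[... 1888 characters left out ...]
........................####.........
169 .................................####.........
170 ................................#####.........
171 ................................####..........
172 ................................####..........
173 ................................####..........
174 ...............................#####..........
175 ...............................####...........
176 ..............................#####...........
177 .............................######...........
178 #..........................#######............
179 #.........................#######.............
180 #........................#######..............
181 #......................#######................
```

```bash
python3 - <<'E'
from tilt import *
th=.2;Q=R.from_rotvec(th*y);v=B-s['position']
tgt=O+h*-.065+y*-.165+np.array([0,0,.309-.275-.154])
d=tgt-Q.apply(v)-s['position'];print('d',d.round(4),'lin/12',(d/.5/12).round(4),'ang/12',(th*y/.08/12).round(3))
E
```

```text
ball [ 0.6028 -0.1008  0.188 ] res [0.0009 0.0009] [(278.4, 232.8, 434.0), (295.8, 214.6, 468.5)]
t 14.15 [ 0.4712 -0.1105  0.3572] F [-0.2  0.3 -1.3] q [-0.54  0.04  2.09  0.94  0.52  0.24] w 0.0133
eye-rack (x,y,z-rail) -0.0691 -0.1642 0.067
d [ 0.0403  0.002  -0.0102] lin/12 [ 0.0067  0.0003 -0.0017] ang/12 [-0.015  0.208  0.   ]
```

Request:
carry_out --linear '[[0.0067, 0.0003, -0.0017], [0.0067, 0.0003, -0.0017], [0.0067, 0.0003, -0.0017], [0.0067, 0.0003, -0.0017], [0.0067, 0.0003, -0.0017], [0.0067, 0.0003, -0.0017]]' --angular '[[-0.015, 0.208, 0], [-0.015, 0.208, 0], [-0.015, 0.208, 0], [-0.015, 0.208, 0], [-0.015, 0.208, 0], [-0.015, 0.208, 0]]' --hand '[0, 0, 0, 0, 0, 0]'

```text
clock: 14.65
position: [0.4913, -0.1094, 0.352]
ee_rot: [-0.011, 0.941, 0.033, 0.335]
contact_force: [-0.3, 0.7, -1.4]
width: 0.013
gripper_force: 51.6
```

Request:
carry_out --linear '[[0.0067, 0.0003, -0.0017], [0.0067, 0.0003, -0.0017], [0.0067, 0.0003, -0.0017], [0.0067, 0.0003, -0.0017], [0.0067, 0.0003, -0.0017], [0.0067, 0.0003, -0.0017], [0, 0, 0], [0, 0, 0]]' --angular '[[-0.015, 0.208, 0], [-0.015, 0.208, 0], [-0.015, 0.208, 0], [-0.015, 0.208, 0], [-0.015, 0.208, 0], [-0.015, 0.208, 0], [0, 0, 0], [0, 0, 0]]' --hand '[0, 0, 0, 0, 0, 0, 0, 0]'

```text
clock: 15.32
position: [0.5113, -0.1085, 0.3468]
ee_rot: [-0.009, 0.957, 0.034, 0.288]
contact_force: [0.5, 0.7, -0.6]
width: 0.0131
gripper_force: 51.6
```

```bash
python3 - <<'E'
from tilt import *
show(0)
grid('side',proj('side',B+[0,0,.15]))
grid('scene',proj('scene',B+[0,0,.15]))
print('tool z',M[:,2].round(3))
E
```

```text
ball [ 0.6038 -0.1023  0.1566] res [0.0039 0.0039] [(278.8, 238.4, 207.5), (294.9, 225.7, 451.5)]
t 15.4167 [ 0.5109 -0.1085  0.3469] F [ 0.7  0.9 -1. ] q [-0.44  0.12  1.95  0.5   0.6   0.71] w 0.0132
eye-rack (x,y,z-rail) -0.0681 -0.1658 0.0356
0.0 scene apex [272.0, 197.4] sh-5 [277.8, 199.8] sh-20 [278.4, 203.8] sh-38 [279.1, 208.4] tip0 [268.1, 207.8] tip [267.4, 214.5]
0.0 side apex [293.5, 161.3] sh-5 [301.0, 171.3] sh-20 [301.2, 177.0] sh-38 [301.4, 183.8] tip0 [286.8, 169.8] tip [284.9, 177.5]
side 270 147
147 ########......................................
148 ########......................................
149 ########......................................
150 ########......................................
151 ########......................................
152 ########......................................
153 ..#######.....................................
154 ...#####......................................
155 ...#####......................................
156 ....#####.....................................
157 ....#####.....................................
158 ....#####.....
[... 3456 characters left out ...]
.......
213 .................###......#####...............
214 ................###......######...............
215 ................###......#####................
216 .................#......######................
217 ........................#####.................
218 ........................####..................
219 .......................####...................
220 .......................####...................
221 .......................####...................
222 ........................###.....##............
223 ...............................###............
224 ...............................###............
225 ..............................###.............
tool z [ 0.551  0.038 -0.833]
```

```bash
python3 - <<'E'
from tilt import *
for z in (.305,.307,.309):
  B=O+h*-.065+y*-.165+np.array([0,0,z-.275-.154])
  import tilt; tilt.B=B; print(z,'ball scene',proj('scene',B).round(1),'side',proj('side',B).round(1)); show(0)
E
```

```text
ball [ 0.6036 -0.101   0.1575] res [0.0036 0.0036] [(279.2, 238.6, 214.5), (295.0, 225.6, 453.5)]
t 15.5167 [ 0.5107 -0.1085  0.347 ] F [ 0.3  0.5 -1.1] q [-0.44  0.12  1.95  0.5   0.6   0.71] w 0.0134
eye-rack (x,y,z-rail) -0.0683 -0.1644 0.0365
0.305 ball scene [278.3 242.3] side [294.8 226.5]
0.0 scene apex [271.5, 200.0] sh-5 [277.3, 202.4] sh-20 [277.9, 206.3] sh-38 [278.6, 210.9] tip0 [267.6, 210.4] tip [266.9, 217.0]
0.0 side apex [292.1, 163.7] sh-5 [299.5, 173.6] sh-20 [299.7, 179.3] sh-38 [300.0, 186.1] tip0 [285.4, 172.2] tip [283.5, 179.7]
0.307 ball scene [278.2 241.9] side [294.8 225.8]
0.0 scene apex [271.4, 199.5] sh-5 [277.2, 201.8] sh-20 [277.8, 205.8] sh-38 [278.5, 210.4] tip0 [267.5, 209.8] tip [266.8, 216.5]
0.0 side apex [292.1, 162.9] sh-5 [299.5, 172.8] sh-20 [299.7, 178.6] sh-38 [299.9, 185.3] tip0 [285.4, 171.4] tip [283.5, 179.0]
0.309 ball scene [278.1 241.4] side [294.8 225.2]
0.0 scene apex [271.3, 198.9] sh-5 [277.2, 201.3] sh-20 [277.7, 205.3] sh-38 [278.4, 209.9] tip0 [267.4, 209.3] tip [266.7, 216.0]
0.0 side apex [292.0, 162.1] sh-5 [299.5, 172.0] sh-20 [299.7, 177.8] sh-38 [299.9, 184.6] tip0 [285.3, 170.6] tip [283.4, 178.2]
```

The hanger is upright again with the eye at about 308 mm: tip 5 mm above the rail, straight shank below. Moving 66 mm forward.

Request:
carry_out --linear '[[0.0165, 0.0012, 0], [0.0165, 0.0012, 0], [0.0165, 0.0012, 0], [0.0165, 0.0012, 0], [0.0165, 0.0012, 0]]' --angular '[[0, 0, 0], [0, 0, 0], [0, 0, 0], [0, 0, 0], [0, 0, 0]]' --hand '[0, 0, 0, 0, 0]'

```text
clock: 15.93
position: [0.5534, -0.1056, 0.3471]
ee_rot: [-0.009, 0.957, 0.034, 0.289]
contact_force: [-0.8, -0.0, -0.3]
width: 0.0133
gripper_force: 51.6
```

Request:
carry_out --linear '[[0.0165, 0.0012, 0], [0.0165, 0.0012, 0], [0.0165, 0.0012, 0], [0, 0, 0], [0, 0, 0]]' --angular '[[0, 0, 0], [0, 0, 0], [0, 0, 0], [0, 0, 0], [0, 0, 0]]' --hand '[0, 0, 0, 0, 0]'

```text
clock: 16.35
position: [0.5774, -0.1037, 0.3468]
ee_rot: [-0.009, 0.957, 0.034, 0.288]
contact_force: [-0.5, -0.5, -0.8]
width: 0.0134
gripper_force: 51.6
```

```bash
python3 - <<'E'
from tilt import *
import tilt
tilt.B=O+y*-.165+np.array([0,0,.308-.275-.154]);show(0)
grid('scene',proj('scene',tilt.B+[0,0,.14]),22,22)
grid('side',proj('side',tilt.B+[0,0,.14]),22,22)
E
```

```text
ball [ 0.6709 -0.1013  0.149 ] res [0.0002 0.0002] [(258.3, 259.7, 361.5), (267.6, 225.2, 375.5)]
t 16.45 [ 0.5767 -0.1037  0.3468] F [-0.5  0.4 -1.8] q [-0.37  0.21  1.83  0.43  0.6   0.83] w 0.0131
eye-rack (x,y,z-rail) -0.0012 -0.1694 0.028
0.0 scene apex [249.7, 218.9] sh-5 [256.2, 220.8] sh-20 [257.0, 224.7] sh-38 [257.9, 229.2] tip0 [246.0, 229.2] tip [245.6, 235.8]
0.0 side apex [261.2, 162.0] sh-5 [269.0, 171.9] sh-20 [269.5, 177.6] sh-38 [270.0, 184.3] tip0 [255.0, 170.5] tip [253.4, 178.1]
scene 229 205
205 ............................................
206 ............................................
207 ............................................
208 ............................................
209 #...........................................
210 #...........................................
211 #...........................................
212 ##..........................................
213 ##..........................................
214 ###.........................................
215 ####........................................
216 #####.................................
[... 3043 characters left out ...]
###...........
183 .....................############...........
184 ....................#############...........
185 ....................#############...........
186 ....................#############...........
187 ....................#############...........
188 ....................############............
189 ...................#############............
190 ...................############.............
191 ############......#############.............
192 ###############################.............
193 ###############################.......#.....
194 #############################...............
195 ############################................
196 ##########################.................#
```

No contact. The tip at (254,177) is beyond the rail (columns 260-264) and the shank (about 270) is on the robot's side. Lowering.

Request:
carry_out --linear '[[0, 0, -0.008], [0, 0, -0.01], [0, 0, -0.01], [0, 0, -0.01], [0, 0, -0.01], [0, 0, -0.006], [0, 0, 0], [0, 0, 0]]' --angular '[[0, 0, 0], [0, 0, 0], [0, 0, 0], [0, 0, 0], [0, 0, 0], [0, 0, 0], [0, 0, 0], [0, 0, 0]]' --hand '[0, 0, 0, 0, 0, 0, 0, 0]'

```text
clock: 17.12
position: [0.5769, -0.1038, 0.3197]
ee_rot: [-0.009, 0.957, 0.034, 0.288]
contact_force: [0.2, 0.1, -0.8]
width: 0.0133
gripper_force: 51.6
```

Request:
carry_out --linear '[[0, 0, -0.002], [0, 0, -0.002], [0, 0, 0]]' --angular '[[0, 0, 0], [0, 0, 0], [0, 0, 0]]' --hand '[0, 0, 0]'

```text
clock: 17.37
position: [0.5769, -0.1038, 0.3181]
ee_rot: [-0.009, 0.957, 0.034, 0.289]
contact_force: [0.2, -0.2, -0.8]
width: 0.0131
gripper_force: 51.6
```

Request:
carry_out --linear '[[0, 0, -0.002], [0, 0, -0.002], [0, 0, -0.002], [0, 0, 0], [0, 0, 0]]' --angular '[[0, 0, 0], [0, 0, 0], [0, 0, 0], [0, 0, 0], [0, 0, 0]]' --hand '[0, 0, 0, 0, 0]'

```text
clock: 17.78
position: [0.5772, -0.1039, 0.3154]
ee_rot: [-0.009, 0.957, 0.034, 0.289]
contact_force: [-0.0, -0.2, 0.8]
width: 0.0129
gripper_force: 51.8
```

```bash
python3 - <<'E'
from tilt import *
E
```

```text
ball [ 0.6729 -0.0997  0.1189] res [0.0008 0.0008] [(259.5, 267.0, 286.0), (267.6, 235.1, 400.0)]
t 17.8833 [ 0.5772 -0.1039  0.3154] F [1.9 0.5 1.2] q [-0.37  0.25  1.88  0.49  0.53  0.76] w 0.0134
eye-rack (x,y,z-rail) 0.001 -0.168 -0.0021
```

Contact with the rail (force rising from -1.2 to +1 N): the hook is seated. Releasing so it hangs plumb, to regrip at the proper lean.

Request:
carry_out --linear '[[0, 0, 0], [0, 0, 0], [0, 0, 0], [0, 0, 0], [0, 0, 0], [0, 0, 0], [0, 0, 0], [0, 0, 0]]' --angular '[[0, 0, 0], [0, 0, 0], [0, 0, 0], [0, 0, 0], [0, 0, 0], [0, 0, 0], [0, 0, 0], [0, 0, 0]]' --hand '[0.2, 0.2, 0.25, 0.3, 0.4, 0.5, 0.6, 0.6]'

```text
clock: 18.55
position: [0.5769, -0.1038, 0.315]
ee_rot: [-0.009, 0.957, 0.034, 0.289]
contact_force: [-0.1, -0.2, 0.8]
width: 0.0513
gripper_force: 0.0
```

```bash
python3 - <<'E'
from tilt import *
print('tool z',M[:,2].round(3),'back 60mm/6 rows lin',(-M[:,2]*.06/.5/6).round(4))
import tilt
tilt.B=O+y*-.165+np.array([0,0,-.154]);show(0)
grid('scene',proj('scene',tilt.B+[0,0,.14]),22,22)
E
```

```text
ball [ 0.6727 -0.1048  0.114 ] res [0. 0.] [(258.4, 266.3, 253.5), (268.0, 235.4, 384.5)]
t 18.65 [ 0.5769 -0.1038  0.315 ] F [0.3 0.  0.6] q [-0.37  0.25  1.88  0.49  0.53  0.76] w 0.0514
eye-rack (x,y,z-rail) 0.0004 -0.173 -0.007
tool z [ 0.551  0.037 -0.833] back 60mm/6 rows lin [-0.011  -0.0007  0.0167]
0.0 scene apex [251.7, 227.4] sh-5 [257.9, 229.2] sh-20 [258.7, 232.8] sh-38 [259.6, 237.1] tip0 [248.0, 237.5] tip [247.6, 243.8]
0.0 side apex [262.3, 174.8] sh-5 [270.0, 184.3] sh-20 [270.4, 189.9] sh-38 [270.9, 196.4] tip0 [256.2, 183.0] tip [254.6, 190.3]
scene 231 213
213 ............................................
214 #...........................................
215 ##..........................................
216 ###.........................................
217 #####.......................................
218 ######......................................
219 #######.....................................
220 #########...................................
221 ##########..................................
222 #############...............................
223 .##..#########........
[... 939 characters left out ...]
#########.....
243 .#####.........####......###...##########...
244 ######.........####.....####.....#########..
245 #####...........##......####......#########.
246 ####............##.....####........#########
247 ####.............#.....####.........########
248 ####............##.....####...........######
249 ####...........###......###............#####
250 ####..........######...................#####
251 ####.........#######.....................###
252 ####...#.....#######.......................#
253 ####..##.....#######.......................#
254 ########......######......................##
255 ########......######..................#..###
256 #########....#######....................####
```

```bash
python3 - <<'E'
from chk import *
C=O+y*-.1665+np.array([0,0,-.09]);print(C)
plan(C,yw,np.radians(45),back=0,shift=.012,n=8)
E
```

```text
ball [ 0.673  -0.1046  0.1137] res [0.0005 0.0005] [(258.4, 266.6, 254.5), (268.0, 235.4, 384.5)]
t 18.75 [ 0.5769 -0.1038  0.315 ] F [0.6 0.5 0.3] q [-0.37  0.25  1.88  0.49  0.53  0.76] w 0.0512
eye-rack (x,y,z-rail) 0.0007 -0.1729 -0.0073
[ 0.67181445 -0.09829441  0.185     ]
t 18.75 q [-0.37  0.25  1.88  0.49  0.53  0.76] F [0.6 0.5 0.3] w 0.0512 TCP target [ 0.5505 -0.1068  0.2946] d [-0.0264 -0.003  -0.0204] rv [ 0.0159 -0.1992 -0.0003]
rows 8 lin [-0.0066 -0.0007 -0.0051] ang [ 0.025 -0.311 -0.001] min rows lin 0.8041431682559115 ang 2.4898582781996437
```

Request:
carry_out --linear '[[-0.0066, -0.0004, -0.0051], [-0.0066, -0.0004, -0.0051], [-0.0066, -0.0004, -0.0051], [-0.0066, -0.0004, -0.0051], [-0.0066, -0.0004, -0.0051], [-0.0066, -0.0004, -0.0051], [-0.0066, -0.0004, -0.0051], [-0.0066, -0.0004, -0.0051]]' --angular '[[0.025, -0.311, 0], [0.025, -0.311, 0], [0.025, -0.311, 0], [0.025, -0.311, 0], [0.025, -0.311, 0], [0.025, -0.311, 0], [0.025, -0.311, 0], [0.025, -0.311, 0]]' --hand '[0.6, 0.6, 0.6, 0.6, 0.6, 0.6, 0.6, 0.6]'

```text
clock: 19.42
position: [0.5504, -0.1055, 0.2946]
ee_rot: [-0.013, 0.923, 0.032, 0.383]
contact_force: [0.2, 0.0, -0.3]
width: 0.0515
gripper_force: 0.0
```

Request:
carry_out --linear '[[0, 0, 0], [0, 0, 0], [0, 0, 0]]' --angular '[[0, 0, 0], [0, 0, 0], [0, 0, 0]]' --hand '[0.5, 0.4, 0.4]'

```text
clock: 19.67
position: [0.5508, -0.1056, 0.295]
ee_rot: [-0.013, 0.923, 0.033, 0.382]
contact_force: [0.9, -0.4, 0.2]
width: 0.0341
gripper_force: 0.0
```

```bash
python3 - <<'E'
from tilt import *
C=O+y*-.165+np.array([0,0,-.09])
plan(C,yw,np.radians(45),back=0,shift=.012,n=8)
im=manip.get_image('wrist');hs=cv2.cvtColor(im,cv2.COLOR_RGB2HSV);cv2.imwrite('pics/w7.png',im[:,:,::-1])
m=cv2.inRange(hs,(20,150,60),(34,255,255));k,l,st,c=cv2.connectedComponentsWithStats(m);print([ (st[i].tolist(),c[i].round(1)) for i in range(1,k) if st[i,4]>200])
# where a centred cork/ball would appear
for z in (0,-.064): print(proj('wrist',C+[0,0,z],s).round(1))
E
```

```text
ball [ 0.6727 -0.0999  0.1172] res [0.0015 0.0015] [(259.6, 267.5, 255.0), (268.0, 235.3, 406.0)]
t 19.7667 [ 0.551  -0.1055  0.2951] F [ 0.8  0.1 -0.3] q [-0.43  0.23  2.05  1.19  0.37  0.03] w 0.0339
eye-rack (x,y,z-rail) 0.0007 -0.1682 -0.0038
t 19.77 q [-0.43  0.23  2.05  1.19  0.37  0.03] F [ 0.8  0.1 -0.3] w 0.0339 TCP target [ 0.5504 -0.1053  0.2946] d [-0.0006  0.0003 -0.0005] rv [ 0.0007  0.0005 -0.0007]
rows 8 lin [-0.0001  0.0001 -0.0001] ang [ 0.001  0.001 -0.001] min rows lin 0.019082097969698647 ang 0.00838998299624244
[([278, 288, 84, 99, 4638], array([319.4, 345.2]))]
[318.7 303.2]
[318.9 333.1]
```

Seated at rack y = -165 mm with the tool centred at a 45° lean. Gripping lightly.

Request:
carry_out --linear '[[0, 0, 0], [0, 0, 0], [0, 0, 0], [0, 0, 0], [0, 0, 0], [0, 0, 0], [0, 0, 0], [0, 0, 0]]' --angular '[[0, 0, 0], [0, 0, 0], [0, 0, 0], [0, 0, 0], [0, 0, 0], [0, 0, 0], [0, 0, 0], [0, 0, 0]]' --hand '[0.3, 0.2, 0.15, 0.1, 0.05, 0, 0, 0]' --force 25

```text
clock: 20.48
position: [0.5506, -0.1055, 0.2948]
ee_rot: [-0.013, 0.923, 0.032, 0.383]
contact_force: [-0.6, -0.8, 1.6]
width: 0.0135
gripper_force: 24.8
```

Request:
carry_out --linear '[[-0.0008, 0.012, 0], [-0.0016, 0.0238, 0], [-0.0016, 0.0238, 0], [-0.0016, 0.0238, 0]]' --angular '[[0, 0, 0], [0, 0, 0], [0, 0, 0], [0, 0, 0]]' --hand '[0, 0, 0, 0]'

```text
clock: 20.82
position: [0.5477, -0.0636, 0.2948]
ee_rot: [-0.013, 0.923, 0.032, 0.383]
contact_force: [0.2, -2.8, 1.0]
width: 0.0135
gripper_force: 25.1
```

Request:
carry_out --linear '[[-0.0016, 0.0238, 0], [-0.0016, 0.0238, 0], [-0.0016, 0.0238, 0], [-0.0016, 0.0238, 0], [0, 0, 0]]' --angular '[[0, 0, 0], [0, 0, 0], [0, 0, 0], [0, 0, 0], [0, 0, 0]]' --hand '[0, 0, 0, 0, 0]'

```text
clock: 21.23
position: [0.5439, -0.0138, 0.2948]
ee_rot: [-0.015, 0.923, 0.034, 0.382]
contact_force: [-1.7, 3.5, 1.9]
width: 0.0137
gripper_force: 25.0
```

Request:
carry_out --linear '[[-0.0016, 0.0238, 0], [-0.0016, 0.0238, 0], [-0.0016, 0.0238, 0], [-0.0016, 0.0238, 0], [0, 0, 0]]' --angular '[[0, 0, 0], [0, 0, 0], [0, 0, 0], [0, 0, 0], [0, 0, 0]]' --hand '[0, 0, 0, 0, 0]'

```text
clock: 21.65
position: [0.5408, 0.033, 0.2947]
ee_rot: [-0.014, 0.923, 0.034, 0.382]
contact_force: [-2.5, 3.2, 2.3]
width: 0.0138
gripper_force: 25.2
```

```bash
python3 - <<'E'
from chk import *
C=O+y*.026+np.array([0,0,-.09])
plan(C,yw,np.radians(45),back=0,shift=.012,n=5)
E
```

```text
ball [0.6625 0.0505 0.1259] res [0.0048 0.0048] [(306.5, 304.9, 224.0), (260.9, 278.0, 464.0)]
t 21.75 [0.5411 0.0321 0.2948] F [-2.1  1.4  2.8] q [-0.12  0.2   2.09  1.08  0.15  0.36] w 0.0132
eye-rack (x,y,z-rail) 0.0011 -0.0174 0.0049
t 21.75 q [-0.12  0.2   2.09  1.08  0.15  0.36] F [-2.1  1.4  2.8] w 0.0132 TCP target [0.5371 0.0853 0.2946] d [-0.004   0.0532 -0.0002] rv [ 0.0001 -0.0003 -0.0031]
rows 5 lin [-0.0016  0.0213 -0.0001] ang [ 0.    -0.001 -0.008] min rows lin 1.2793361875353828 ang 0.039001304894844296
```

Joint 5 is near its lower limit at this lean, so I'll loosen the grip, lean the tool to 37° and regrip here.

Request:
carry_out --linear '[[0, 0, 0], [0, 0, 0], [0, 0, 0], [0, 0, 0], [0, 0, 0], [0, 0, 0]]' --angular '[[0, 0, 0], [0, 0, 0], [0, 0, 0], [0, 0, 0], [0, 0, 0], [0, 0, 0]]' --hand '[0.2, 0.25, 0.3, 0.4, 0.5, 0.5]'

```text
clock: 22.25
position: [0.5414, 0.0312, 0.2945]
ee_rot: [-0.013, 0.923, 0.032, 0.382]
contact_force: [-0.2, 0.1, 0.3]
width: 0.0425
gripper_force: 0.0
```

```bash
python3 - <<'E'
from chk import *
C=O+y*-.0273+np.array([0,0,-.09])
plan(C,yw,np.radians(45),back=0,shift=.012,n=5)
plan(C,yw,np.radians(37),back=0,shift=.014,n=6)
E
```

```text
ball [0.6632 0.0498 0.1258] res [0.005 0.005] [(306.1, 305.0, 212.5), (260.7, 277.7, 430.5)]
t 22.35 [0.5414 0.0313 0.2946] F [ 0.1 -0.2  0.5] q [-0.12  0.2   2.09  1.08  0.15  0.36] w 0.0426
eye-rack (x,y,z-rail) 0.0017 -0.0182 0.0048
t 22.35 q [-0.12  0.2   2.09  1.08  0.15  0.36] F [ 0.1 -0.2  0.5] w 0.0426 TCP target [0.5408 0.0321 0.2946] d [-0.0006  0.0007  0.    ] rv [-0.     -0.0002 -0.0001]
rows 5 lin [-0.0002  0.0003  0.    ] ang [-0.    -0.001 -0.   ] min rows lin 0.022537494189065393 ang 0.002834747110272578
t 22.35 q [-0.12  0.2   2.09  1.08  0.15  0.36] F [ 0.1 -0.2  0.5] w 0.0426 TCP target [0.5551 0.0331 0.3088] d [0.0137 0.0017 0.0142] rv [-9.800e-03  1.391e-01 -1.000e-04]
rows 6 lin [0.0046 0.0006 0.0047] ang [-0.02  0.29 -0.  ] min rows lin 0.4753826227889089 ang 1.7382340284874194
```

Request:
carry_out --linear '[[0.0046, 0.0006, 0.0047], [0.0046, 0.0006, 0.0047], [0.0046, 0.0006, 0.0047], [0.0046, 0.0006, 0.0047], [0.0046, 0.0006, 0.0047], [0.0046, 0.0006, 0.0047], [0, 0, 0], [0, 0, 0]]' --angular '[[-0.02, 0.29, 0], [-0.02, 0.29, 0], [-0.02, 0.29, 0], [-0.02, 0.29, 0], [-0.02, 0.29, 0], [-0.02, 0.29, 0], [0, 0, 0], [0, 0, 0]]' --hand '[0.5, 0.5, 0.5, 0.5, 0.5, 0.5, 0.5, 0.5]'

```text
clock: 23.02
position: [0.5548, 0.0335, 0.3083]
ee_rot: [-0.012, 0.947, 0.034, 0.32]
contact_force: [-0.5, 0.4, 0.2]
width: 0.0425
gripper_force: 0.0
```

```bash
python3 - <<'E'
from chk import *
C=O+y*-.0273+np.array([0,0,-.09])
plan(C,yw,np.radians(37),back=0,shift=.014,n=6)
im=manip.get_image('wrist');hs=cv2.cvtColor(im,cv2.COLOR_RGB2HSV)
m=cv2.inRange(hs,(20,150,60),(34,255,255));k,l,st,c=cv2.connectedComponentsWithStats(m);print([ (st[i].tolist(),c[i].round(1)) for i in range(1,k) if st[i,4]>200])
print(proj('wrist',C,s).round(1),proj('wrist',C-[0,0,.064],s).round(1))
for yy in (-.0273,-.02): print('ball pred',proj('side',O+y*yy-[0,0,.154]).round(1))
E
```

```text
ball [0.6635 0.0497 0.1249] res [0.0053 0.0053] [(306.0, 305.4, 209.5), (260.8, 277.9, 418.5)]
t 23.1167 [0.5542 0.0335 0.3078] F [ 0.2 -0.7  0.5] q [-0.1   0.2   1.99  0.34  0.32  1.11] w 0.0427
eye-rack (x,y,z-rail) 0.002 -0.0183 0.0039
t 23.12 q [-0.1   0.2   1.99  0.34  0.32  1.11] F [ 0.2 -0.7  0.5] w 0.0427 TCP target [0.5551 0.0331 0.3088] d [ 0.0008 -0.0004  0.001 ] rv [-0.002   0.0057 -0.0012]
rows 6 lin [ 0.0003 -0.0001  0.0003] ang [-0.004  0.012 -0.002] min rows lin 0.03262167427746347 ang 0.07071871889948038
[([274, 267, 93, 97, 4825], array([319.2, 322.2]))]
[321.2 295.6] [320.9 313.5]
ball pred [260.5 277.8]
ball pred [260.1 280.3]
```

Request:
carry_out --linear '[[0, 0, 0], [0, 0, 0], [0, 0, 0], [0, 0, 0], [0, 0, 0], [0, 0, 0], [0, 0, 0], [0, 0, 0]]' --angular '[[0, 0, 0], [0, 0, 0], [0, 0, 0], [0, 0, 0], [0, 0, 0], [0, 0, 0], [0, 0, 0], [0, 0, 0]]' --hand '[0.3, 0.2, 0.15, 0.1, 0.05, 0, 0, 0]' --force 25

```text
clock: 23.83
position: [0.5545, 0.0334, 0.3081]
ee_rot: [-0.012, 0.947, 0.033, 0.32]
contact_force: [-0.6, -0.8, -1.1]
width: 0.0137
gripper_force: 24.7
```

Request:
carry_out --linear '[[-0.0008, 0.0134, 0], [-0.0009, 0.0134, 0], [-0.0009, 0.0134, 0], [-0.0009, 0.0134, 0], [-0.0009, 0.0134, 0], [-0.0009, 0.0134, 0], [-0.0009, 0.0134, 0], [-0.0009, 0.0134, 0]]' --angular '[[0, 0, 0], [0, 0, 0], [0, 0, 0], [0, 0, 0], [0, 0, 0], [0, 0, 0], [0, 0, 0], [0, 0, 0]]' --hand '[0, 0, 0, 0, 0, 0, 0, 0]'

```text
clock: 24.5
position: [0.5509, 0.0872, 0.3082]
ee_rot: [-0.012, 0.947, 0.033, 0.32]
contact_force: [-0.9, -1.7, 0.4]
width: 0.0135
gripper_force: 25.0
```

Request:
carry_out --linear '[[0, 0, 0], [0, 0, 0], [0, 0, 0]]' --angular '[[0, 0, 0], [0, 0, 0], [0, 0, 0]]' --hand '[0, 0, 0]'

```text
clock: 24.75
position: [0.5509, 0.0871, 0.3082]
ee_rot: [-0.012, 0.947, 0.034, 0.32]
contact_force: [-1.8, 1.5, 0.8]
width: 0.0136
gripper_force: 24.9
```

```bash
python3 - <<'E'
from chk import *
C=O+y*.026+np.array([0,0,-.09])
plan(C,yw,np.radians(37),back=0,shift=.014,n=6)
for yy in (.01,.02,.026,.03): print('ball pred',yy,proj('side',O+y*yy-[0,0,.154]).round(1))
E
```

```text
ball [0.6567 0.0917 0.1108] res [0.0025 0.0025] [(321.3, 316.6, 365.0), (259.7, 297.9, 295.5)]
t 24.85 [0.551  0.0869 0.3082] F [-2.2  2.1  0.9] q [0.02 0.21 1.98 0.1  0.3  1.43] w 0.0136
eye-rack (x,y,z-rail) -0.0018 0.0241 -0.0102
t 24.85 q [0.02 0.21 1.98 0.1  0.3  1.43] F [-2.2  2.1  0.9] w 0.0136 TCP target [0.5514 0.0863 0.3088] d [ 0.0004 -0.0007  0.0006] rv [-0.0015  0.006  -0.0012]
rows 6 lin [ 0.0001 -0.0002  0.0002] ang [-0.003  0.012 -0.003] min rows lin 0.023836055710405108 ang 0.07450360730956944
ball pred 0.01 [258.4 290.5]
ball pred 0.02 [257.8 294. ]
ball pred 0.026 [257.5 296.2]
ball pred 0.03 [257.2 297.6]
```

The ball is in line with the lamp (rack y about 26 mm). Releasing and backing out along the tool axis.

Request:
carry_out --linear '[[0, 0, 0], [0, 0, 0], [0, 0, 0], [0, 0, 0], [0, 0, 0], [0, 0, 0], [0, 0, 0], [0, 0, 0]]' --angular '[[0, 0, 0], [0, 0, 0], [0, 0, 0], [0, 0, 0], [0, 0, 0], [0, 0, 0], [0, 0, 0], [0, 0, 0]]' --hand '[0.18, 0.2, 0.25, 0.3, 0.35, 0.4, 0.5, 0.5]'

```text
clock: 25.52
position: [0.5511, 0.087, 0.3082]
ee_rot: [-0.012, 0.947, 0.033, 0.32]
contact_force: [0.3, 0.1, -1.4]
width: 0.0426
gripper_force: 0.0
```

Request:
carry_out --linear '[[-0.006, -0.0004, 0.008], [-0.012, -0.0008, 0.016], [-0.012, -0.0008, 0.016], [-0.012, -0.0008, 0.016], [-0.012, -0.0008, 0.016], [-0.012, -0.0008, 0.016], [-0.012, -0.0008, 0.016], [-0.012, -0.0008, 0.016]]' --angular '[[0, 0, 0], [0, 0, 0], [0, 0, 0], [0, 0, 0], [0, 0, 0], [0, 0, 0], [0, 0, 0], [0, 0, 0]]' --hand '[0.5, 0.5, 0.5, 0.5, 0.5, 0.5, 0.5, 0.5]'

```text
clock: 26.18
position: [0.5053, 0.084, 0.3693]
ee_rot: [-0.012, 0.947, 0.033, 0.32]
contact_force: [0.2, 0.1, -0.0]
width: 0.0428
gripper_force: 0.0
```

Request:
carry_out --linear '[[-0.03, 0, 0.012], [-0.03, 0, 0.012], [-0.03, 0, 0.012], [-0.03, 0, 0.012], [0, 0, 0], [0, 0, 0], [0, 0, 0], [0, 0, 0]]' --angular '[[0, 0, 0], [0, 0, 0], [0, 0, 0], [0, 0, 0], [0, 0, 0], [0, 0, 0], [0, 0, 0], [0, 0, 0]]' --hand '[0.5, 0.5, 0.5, 0.5, 0.5, 0.5, 0.5, 0.5]'

```text
clock: 26.85
position: [0.4467, 0.084, 0.3921]
ee_rot: [-0.012, 0.947, 0.033, 0.32]
contact_force: [-0.1, -0.4, -0.4]
width: 0.0425
gripper_force: 0.0
```

```bash
python3 - <<'E'
from chk import *
S0=cv2.imread('pics/side0.png')
def red(im):
    m=cv2.inRange(cv2.cvtColor(im,cv2.COLOR_BGR2HSV),(0,200,60),(5,255,255));m[:, :225]=0
    return cv2.connectedComponentsWithStats(m)[3][1:][:4].round(1).tolist()
print(red(S0),red(cv2.imread('pics/last_side.png')))
for yy in (.02,.026): print('ball pred',yy,proj('side',O+y*yy-[0,0,.154]).round(1),proj('scene',O+y*yy-[0,0,.154]).round(1))
for n,box in (('scene',(330,250,480,360)),('side',(320,300,370,470))):
    a=cv2.imread(f'pics/{n}0.png');b=cv2.imread(f'pics/last_{n}.png');x0,y0,x1,y1=box
    print(n,'diff',np.mean(cv2.absdiff(a,b)[y0:y1,x0:x1]>40).round(4))
E
```

```text
ball [0.6563 0.0905 0.1113] res [0.003 0.003] [(321.1, 316.3, 377.0), (260.2, 297.2, 310.0)]
t 26.95 [0.4467 0.084  0.3918] F [-0.1 -0.1 -0.8] q [ 0.02 -0.05  2.03  0.07  0.51  1.47] w 0.0429
eye-rack (x,y,z-rail) -0.0023 0.0229 -0.0097
[[234.6, 220.2], [230.0, 226.0], [233.0, 226.0], [236.0, 226.0]] [[234.6, 220.1], [232.0, 226.0], [239.0, 226.0], [253.5, 343.3]]
ball pred 0.02 [257.8 294. ] [319.3 313.1]
ball pred 0.026 [257.5 296.2] [321.3 314.7]
scene diff 0.0084
side diff 0.0038
```

Request:
carry_out --linear '[[0, 0, 0], [0, 0, 0], [0, 0, 0], [0, 0, 0], [0, 0, 0], [0, 0, 0], [0, 0, 0], [0, 0, 0]]' --angular '[[0, 0, 0], [0, 0, 0], [0, 0, 0], [0, 0, 0], [0, 0, 0], [0, 0, 0], [0, 0, 0], [0, 0, 0]]' --hand '[0.5, 0.5, 0.5, 0.5, 0.5, 0.5, 0.5, 0.5]'

```text
clock: 27.62
position: [0.446, 0.084, 0.3922]
ee_rot: [-0.012, 0.947, 0.033, 0.32]
contact_force: [0.0, -0.1, -0.0]
width: 0.0427
gripper_force: 0.0
```

Request:
carry_out --linear '[[0, 0, 0], [0, 0, 0], [0, 0, 0], [0, 0, 0], [0, 0, 0], [0, 0, 0], [0, 0, 0], [0, 0, 0]]' --angular '[[0, 0, 0], [0, 0, 0], [0, 0, 0], [0, 0, 0], [0, 0, 0], [0, 0, 0], [0, 0, 0], [0, 0, 0]]' --hand '[0.5, 0.5, 0.5, 0.5, 0.5, 0.5, 0.5, 0.5]'

```text
clock: 28.28
position: [0.4461, 0.084, 0.3922]
ee_rot: [-0.012, 0.947, 0.033, 0.32]
contact_force: [0.7, 0.8, -0.3]
width: 0.0425
gripper_force: 0.0
```

```bash
python3 - <<'E'
from see import *
for i in range(6): ball()
E
```

```text
ball [0.6563 0.0905 0.1112] res [0.0031 0.0031] [(321.1, 316.3, 379.0), (260.2, 297.2, 311.0)]
ball [0.6565 0.0907 0.111 ] res [0.0035 0.0035] [(321.1, 316.6, 374.5), (260.2, 297.2, 312.0)]
ball [0.6562 0.0905 0.1112] res [0.003 0.003] [(321.1, 316.2, 377.0), (260.2, 297.2, 311.0)]
ball [0.6563 0.091  0.1115] res [0.0033 0.0033] [(321.2, 316.5, 379.0), (260.2, 297.2, 311.0)]
ball [0.656  0.0908 0.1119] res [0.0027 0.0027] [(321.3, 316.0, 377.0), (260.2, 297.2, 310.0)]
ball [0.656  0.0905 0.1116] res [0.0027 0.0027] [(321.2, 316.0, 378.0), (260.2, 297.2, 312.0)]
```

The ball hangs still, the red tama hasn't moved and the arm is clear. Handing in.

```bash
python3 -c "
from rig import manip
print(manip.sign_off())"
```

```text
the job is handed in; nothing more can be done
None
```

I handed in the job with the yellow tama hanging still on the rail, within a few millimetres of the lamp's middle by my camera measurements, and the red tama, kens and jar unmoved in the images; the disk I did not check, and `sign_off()` returned no verdict.

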